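# Put the linocut kit back into its holders

### The job

Printing is over: put the linocut kit back in its holders, the blue-handled gouge level across both wire saddles of the narrow rest, the brayer on the wide wire stand with its roller hanging clear of the table, the small jar of blue ink in the round well of the wooden block and the ochre cleaner bottle in the steel drip dish. Keep jar and bottle upright all the way, and leave the tall cream jar and the red-lidded grey jar standing where they are.

Things in the scene. Friction and masses are not known exactly. Their poses are not given: they have to be found in the camera images.
- bottle: Ochre-yellow plastic bottle of cleaner with a black screw cap, standing, 0.14 kg. Body 48 mm in diameter up to 117 mm above its underside, cap 30 mm in diameter from there up to 139 mm. Origin at the centre of its underside, z up. Grip the body high, 95 mm above the underside, so that the cap does not touch the gripper.
- gouge: Lino gouge with blue turned wooden handle, 141 mm long, lying flat, 0.045 kg. Origin under the middle of its length, z up. The handle (22 mm thick, 20 mm high) runs from y = -12 to +70 mm, the thin steel blade from y = -14 to -70 mm. Weight centre near y = +25 mm: grip the handle about there, across x.
- ink_jar: Small glass jar of blue ink with a near-black lid, standing, 52 mm in diameter, 62 mm tall, 0.16 kg: the shortest jar on the table. Origin at the centre of its underside, z up. Grip the glass body.
- brayer: Ink roller: 25 mm thick turned wooden handle from y = -83 to +20 mm, wire yoke (crossbar at y = 16 to 27, side arms at x = -53 and +53, y = 24 to 68, their undersides at z = 13), black rubber roller 30 mm in diameter, 90 mm wide, axis at y = 68 mm. Origin on the table under the handle, z up; handle spans z = 1 to 31 mm. 0.21 kg. Grip the handle at y = -10 mm, across x.
- drip_dish: Fixed round steel drip dish with flared rim, 81 mm in diameter, 14 mm high, inner floor at z = 4 mm and 62 mm wide, mouth 75 mm wide: place of the ochre bottle. Origin at the centre of its underside.
- gouge_rest: Fixed narrow rest: brown wooden base 46 x 124 x 10 mm with two equal saddles of bent steel rod across x, at y = -46 and +46 mm, the bottoms 24 mm above the table, flared arms up to z = 42 mm, 42 mm apart at the top. Origin at the centre of its underside, y along it. The gouge lies along y, its middle over the origin, either way round.
- brayer_stand: Fixed stand: pale wooden base 92 x 140 x 10 mm; at y = +40 mm a straight steel rod bar along x, top at z = 38 mm, ends at x = -60 and +60 turned up to z = 52; at y = -56 a rod saddle, bottom at z = 26, flared. Origin at the centre of its underside. The brayer's y axis lies along the stand's y, origin over origin, 25 mm up: side arms on the bar between yoke and roller, handle in the saddle.
- jar_block: Fixed square plywood block 90 x 90 x 20 mm, a round well of 64 mm diameter in its middle, well floor at z = 6 mm: home of the blue ink jar. Origin at the centre of its underside. Keep the fingertips above the block's top.
- grey_jar: Bystander: jar of grey ink with a red lid, 60 mm in diameter, 77 mm tall, standing loose. Not to be moved or knocked over. Origin at the centre of its underside, z up.
- cream_jar: Bystander: tall jar of cream colour with a dark lid, 52 mm in diameter, 84 mm tall, standing loose. Not to be moved or knocked over. Origin at the centre of its underside, z up. Between the robot and this jar stands a fixed wooden easel 0.3 m tall (x = 0.18 to 0.45, y = -0.30 to -0.04 m): travel beyond or above it.
Mind the look-alikes: they are no part of the job. Leave any purple or yellow look-alike of the ink_jar alone.

How it is judged:
By the outcome, as a careful person would: the job done as asked, in the order asked, and still so for the second after the job is handed in, with the robot touching nothing.
It also fails if it takes over 118 s, if anything falls off the work surface, if the arm or the gripper's body presses on something with over 40 N, if the wrist force passes 120 N, or if a joint passes its speed limit or range.

### The arm

A 6-joint arm with a two-finger parallel gripper is mounted at the origin on the work surface; the furniture and walls round the work are solid. World frame = base frame: x ahead of the robot, y to its left, z up, the work surface at z = 0. Lengths are in m, angles in rad, forces in N, time in s.
With the tool pointing down it reaches from about 0.35 to 0.975 m from the base axis. Payload 7.1 kg.
Tool frame: the origin (TCP) lies between the finger pads; the fingertips stand ctrl.tip_reach ahead of it and the grasp point (between the pads) lies 2 mm behind it (ctrl.tip_reach is the distance from the TCP to the fingertips, in m); x points along the fingers, z is the direction in which the jaws open and shut, and the axes are right-handed (so a half turn about x gives the same grasp; the last joint's range is limited). The gripper opens to 88 mm and grips with 3 to 60 N. Pads are 20 mm wide; open, the fingers measure 115 mm over their backs; the gripper's body (75 mm by 178 mm) begins 61 mm behind the grasp point.
Start: joints at [-1.158, 0.423, 1.63, -0, 1.089, -0.019], TCP at [0.262, -0.568, 0.212] pointing down, gripper open.
Joint ranges: [-3, 3], [-0.9, 2.11], [0.09, 2.58], [-1.31, 4.45], [0.11, 2.69], [-2.54, 2.54]. Speed limits (rad/s): [2.39, 2.39, 3.01, 3.14, 3.14, 3.14].

### API

Orientations are given as [roll, pitch, yaw] about the fixed x, y, z axes, in that order (R = Rz(yaw) Ry(pitch) Rx(roll)).
In Python, from bench import ctrl, vision, ticket gives the robot as it stands.
- The arm moves only by the tool drive_tool, never from a script. Its argument "series" is a list of rows, each an object with "fingers": the opening, from 0 (shut) to 1 (fully open); "travel": the shift along the world's x, y, z in cm, a list of three; "twist": the turn about the world's z in degrees. In form: [{"fingers": fingers, "travel": [dx, dy, dz], "twist": twist}, ...]. A call has 1 to 12 rows; each row is the pose to reach, as a shift and turn from the pose commanded when the call began; what a row does not reach only later rows make up. A row lasts 1/8 s, in which the tool goes at most 62.5 mm and 10.7 degrees, less where a joint would pass 70% of its speed; a pose out of reach is approached as far as the arm can. A call with a gripper value outside its range is refused whole. The fingers move at their own pace and stop on an object; "force" is the grip in N (left out, the last holds). Time passes only in rows, so rows that repeat a pose let the fingers close. It gives the time, the measured TCP pose, the force and the opening at its end, in the units of the state.
- ctrl.get_state(): the state, without advancing time (a new reading comes with each control period).
- vision.grab_frame(name): name is "side" or "top" or "wrist"; returns (picture, depth): 480x640x3 uint8, blue, green, red; 480x640 float32, m along the optical axis (not along the pixel's ray), 0 where there is no reading.
- vision.camera_info(name): a dict with "K" (3x3 intrinsics, pixels), "R" (3x3) and "t" (3): a world point X has camera coordinates R X + t; the wrist camera has in their place "mount" (4x4, takes a point from camera to tool coordinates, whose origin is the TCP and whose axes are the tool frame's). Camera axes: x right, y down, z forward; pixel columns grow to the right and rows downward; lengths in m; the calibration is good to about 2 mm. A picture is of the moment at which its call begins: read the wrist's pose just before it. camera_info takes no time and is no camera call.
- ticket.sign_off(): hands the job in, once; it reports no verdict.
The state is a dict: "time": time; "q": joint angles; "joint_vel": joint speeds; "effort": joint torques, N m; "eef_pos": TCP position; "ee_rot": TCP orientation; "wrist_force": force on the tool from outside, world axes, zero at the start; "moment": the same for the moment, N m; "gripper_width": finger opening in m.
Only numpy, scipy, OpenCV 4.12 (cv2) and the standard library are available. Lean on these libraries where they do the work, as an engineer would, in place of code of your own. Each camera call takes 0.05 s, during which the arm holds its last target.

## Working session

There is one attempt and no reset: what is moved stays moved. The work goes in short steps, Python scripts to look and compute and a tool call to move; the robot and the scene stay as the last step left them, time stands still between calls to the robot, and variables do not carry over. Pictures are saved under pics/ and viewed, and the job is handed in when it is done.

Besides the shell and the picture viewer there is one more tool, called after "Emit:" as name([rows], argument=value, ...), one row to a line, values as JSON. drive_tool: Moves the arm, as the interface text tells. Its arguments: {"type":"object","properties":{"series":{"type":"array"},"force":{"type":"number"}},"required":["series"]}

```bash
ls; mkdir -p pics
python3 - <<'E'
from bench import ctrl, vision
import cv2,numpy as np
s=ctrl.get_state();print(s, ctrl.tip_reach)
for n in ["side","top","wrist"]:
    im,d=vision.grab_frame(n);cv2.imwrite(f"pics/{n}0.png",im);np.savez(f"pics/{n}0.npz",im=im,d=d)
    print(n,vision.camera_info(n))
E
```

```text
pics
{'time': 0.0, 'q': array([-1.15802556e+00,  4.23862266e-01,  1.63065542e+00,  2.71327100e-07,
        1.08858853e+00, -1.90047621e-02]), 'joint_vel': array([-0.00012439, -0.00113887,  0.00057034, -0.00021639, -0.0005354 ,
       -0.00078478]), 'effort': array([-5.67994334e-05, -5.44627333e+01, -2.73667628e+01,  6.42855233e-02,
        2.26417941e-02, -1.15899920e-04]), 'eef_pos': array([ 0.26135155, -0.56712431,  0.21170191]), 'ee_rot': array([3.12242919, 1.56928277, 1.98340827]), 'wrist_force': array([ 0.11115873, -0.35976435,  0.49416784]), 'moment': array([ 0.03351125, -0.03977681,  0.02472789]), 'gripper_width': 0.08762646389371184} 0.017
side {'K': array([[456.70530018,   0.        , 319.93272772],
       [  0.        , 456.70530018, 238.95596564],
       [  0.        ,   0.        ,   1.        ]]), 'R': array([[-0.99530283,  0.0947815 , -0.01971665],
       [ 0.06527529,  0.50662213, -0.85969364],
       [-0.07149416, -0.85694252, -0.51042933]]), 't': array([ 0.39341716, -0.05863088,  1.46686126])}
top {'K': array([[441.21852687,   0.        , 321.42618243],
       [  0.        , 441.21852687, 246.01284013],
       [  0.        ,   0.        ,   1.        ]]), 'R': array([[ 0.02655718, -0.99930674,  0.02609141],
       [-0.98300545, -0.0308489 , -0.18096581],
       [ 0.18164525, -0.02084206, -0.98314323]]), 't': array([0.11468002, 0.4006262 , 1.49397934])}
wrist {'K': array([[420.50230865,   0.        , 309.07334408],
       [  0.        , 420.50230865, 240.78233485],
       [  0.        ,   0.        ,   1.        ]]), 'mount': array([[ 3.46566455e-04, -3.01353665e-01,  9.53512375e-01,
        -1.72345842e-01],
       [ 3.18540598e-04, -9.53512350e-01, -3.01353773e-01,
         8.24285659e-02],
       [ 9.99999889e-01,  4.08171511e-04, -2.34462019e-04,
         1.61832492e-03],
       [ 0.00000000e+00,  0.00000000e+00,  0.00000000e+00,
         1.00000000e+00]])}
```

View pics/top0.png

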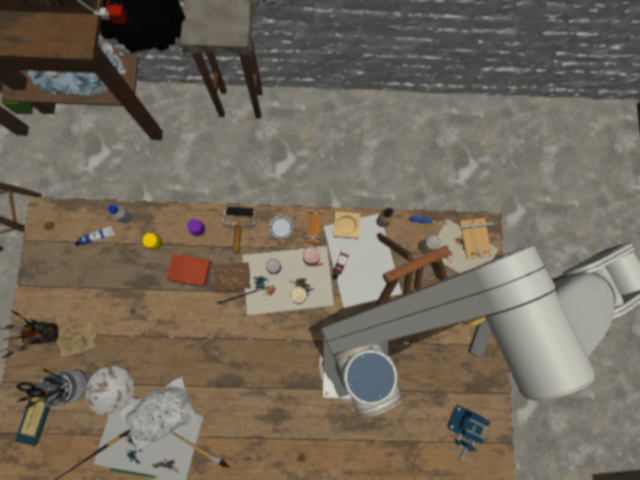

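View pics/side0.png

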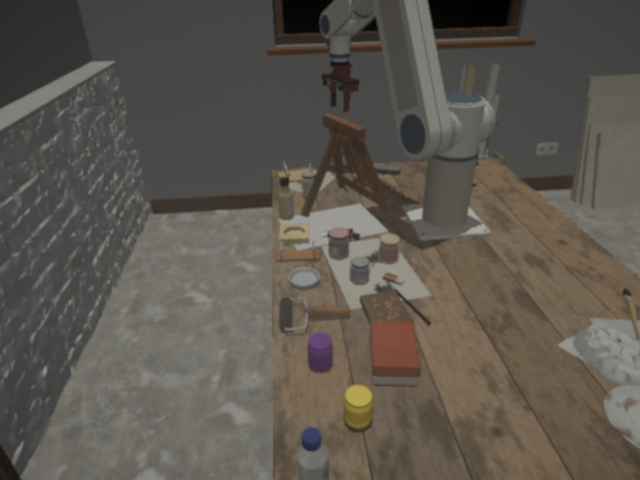

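View pics/wrist0.png

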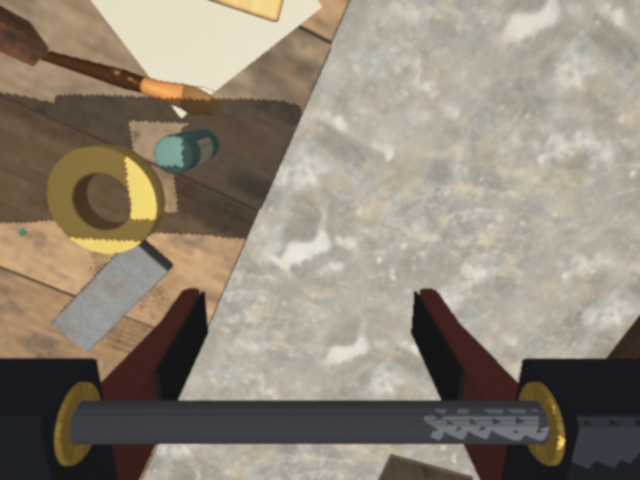

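Run:
```python
import cv2,numpy as np
im=cv2.imread("pics/top0.png")
cv2.imwrite("pics/c1.png",cv2.resize(im[190:320,210:360],(800,693),interpolation=cv2.INTER_CUBIC)[:600])
cv2.imwrite("pics/c2.png",cv2.resize(im[190:290,360:510],(800,533),interpolation=cv2.INTER_CUBIC))
im=cv2.imread("pics/side0.png")
cv2.imwrite("pics/c3.png",cv2.resize(im[150:350,260:460],(600,600),interpolation=cv2.INTER_CUBIC))
```

```text
(no output)
```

View pics/c1.png

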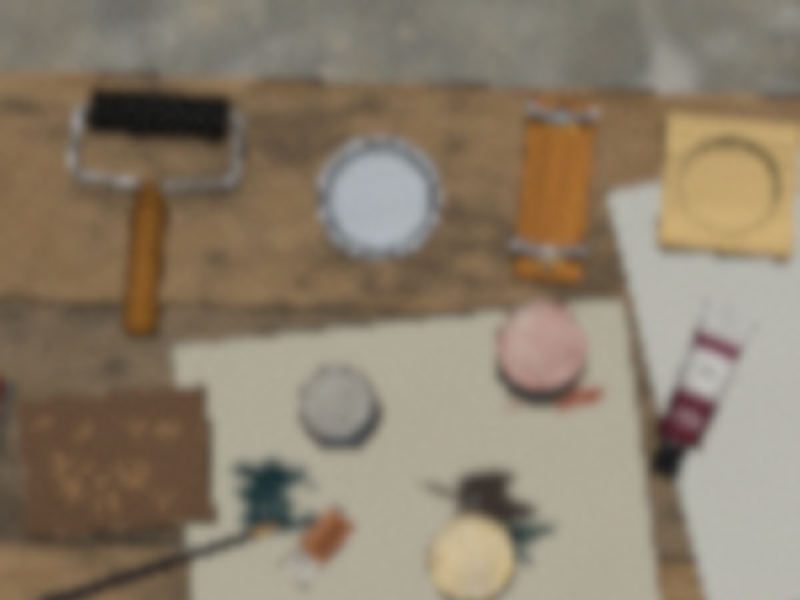

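View pics/c2.png

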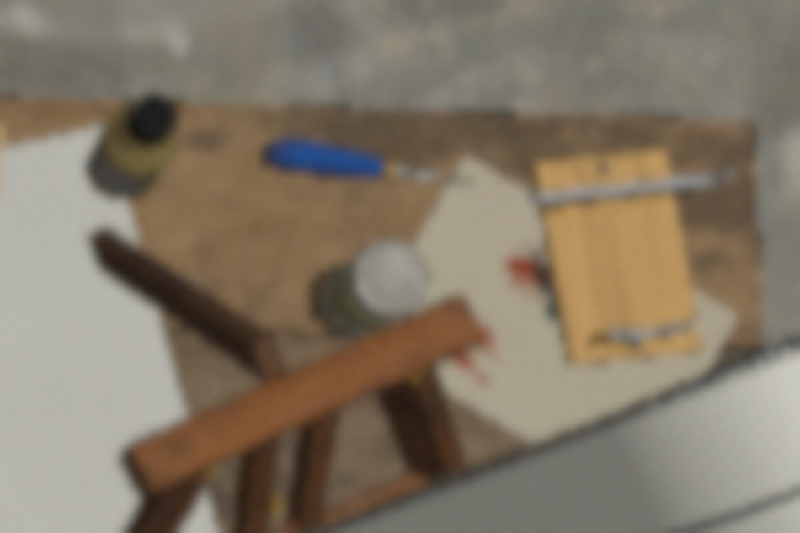

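View pics/c3.png

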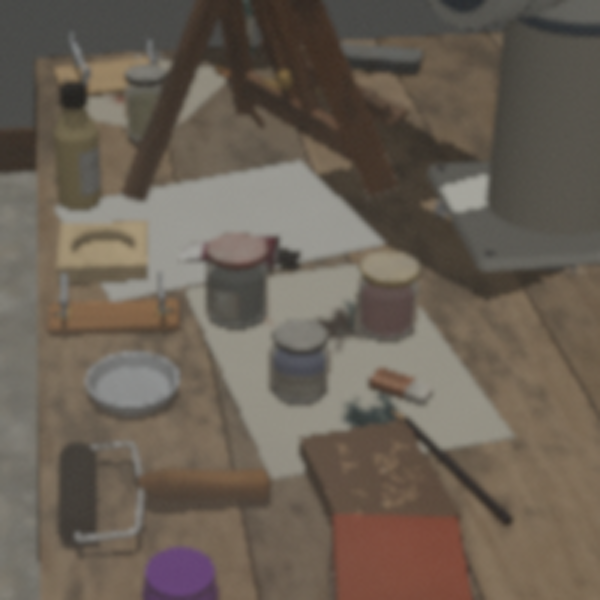

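```bash
cat > h.py <<'E'
import cv2,numpy as np
from scipy.spatial.transform import Rotation as Ro
from bench import ctrl, vision
def cam(n,state=None):
    c=vision.camera_info(n)
    K=np.array(c["K"])
    if n!="wrist":
        R=np.array(c["R"]);t=np.array(c["t"]);return K,R.T,-R.T@t
    M=np.array(c["mount"]);Rt=Ro.from_euler("xyz",state["ee_rot"]).as_matrix()
    return K,Rt@M[:3,:3],Rt@M[:3,3]+state["eef_pos"]
def ray(C,uv,z):
    K,Rw,o=C; uv=np.atleast_2d(np.asarray(uv,float))
    d=(Rw@np.linalg.inv(K)@np.c_[uv,np.ones(len(uv))].T).T
    return o+d*((z-o[2])/d[:,2])[:,None]
def proj(C,X):
    K,Rw,o=C; p=(np.atleast_2d(X)-o)@Rw; q=p@K.T; return q[:,:2]/q[:,2:]
def depthpts(C,d):
    K,Rw,o=C; v,u=np.mgrid[:d.shape[0],:d.shape[1]]
    p=np.stack([(u-K[0,2])/K[0,0]*d,(v-K[1,2])/K[1,1]*d,d],-1)
    return p@Rw.T+o
def shot(n,name=None):
    s=ctrl.get_state(); im,d=vision.grab_frame(n)
    if name: cv2.imwrite(f"pics/{name}.png",im); np.savez(f"pics/{name}.npz",im=im,d=d,p=s["eef_pos"],r=s["ee_rot"])
    return im,d,cam(n,s),s
E
python3 - <<'E'
from h import *
a=np.load("pics/top0.npz");im,d=a["im"],a["d"];C=cam("top");P=depthpts(C,d)
print("zero",(d==0).mean())
hsv=cv2.cvtColor(im,cv2.COLOR_BGR2HSV)
c=lambda u,v,o=(210,190):(o[0]+u/5.333-.4,o[1]+v/5.333-.4)
for n,(u,v),z in [("dish",c(379,197),.014),("jar lid",c(339,402),.062),("red lid",c(541,343),.077),("block",c(732,185),.02),("well",c(730,185),.02),("rest a",c(526,125),.01),
 ("cream",c(391,278,(360,190)),.084),("cap",c(153,117,(360,190)),.139)]:
    w=P[int(round(v)),int(round(u))]
    print(n,np.round((u,v),1),"ray",ray(C,(u,v),z)[0].round(4),"depth",w.round(4))
m=cv2.inRange(hsv,(100,120,60),(130,255,255));m[:,:360]=0;m[300:]=0;m[:,460:]=0
ys,xs=np.nonzero(m);print(len(xs));W=ray(C,np.c_[xs,ys],.012);print("blue",W.mean(0),W.min(0),W.max(0));
(vx,vy,x0,y0)=cv2.fitLine(W[:,:2].astype(np.float32),2,0,.01,.01).ravel();print(np.degrees(np.arctan2(vy,vx)))
# corners by minAreaRect for bases
for n,box,z in [("rest",(300,200,328,248),.01),("block",(330,208,366,242),.02),("stand",(455,215,500,262),.01)]:
    x0,y0,x1,y1=box
    m=cv2.inRange(hsv,(8,90,130),(30,255,255));mm=np.zeros_like(m);mm[y0:y1,x0:x1]=m[y0:y1,x0:x1]
    mm=cv2.morphologyEx(mm,cv2.MORPH_CLOSE,np.ones((7,7)))
    cs=max(cv2.findContours(mm,0,1)[0],key=cv2.contourArea)[:,0]
    W=ray(C,cs,z)[:,:2].astype(np.float32);print(n,cv2.minAreaRect(W))
# black roller, handle
m=cv2.inRange(hsv,(0,0,0),(180,255,45));mm=np.zeros_like(m);mm[200:222,218:262]=m[200:222,218:262]
cs=max(cv2.findContours(mm,0,1)[0],key=cv2.contourArea)[:,0];W=ray(C,cs,.02)[:,:2].astype(np.float32);print("roller",cv2.minAreaRect(W))
m=cv2.inRange(hsv,(5,120,80),(25,255,255));mm=np.zeros_like(m);mm[224:255,228:246]=m[224:255,228:246]
ys,xs=np.nonzero(mm);W=ray(C,np.c_[xs,ys],.02)[:,:2].astype(np.float32);print("handle",len(xs),cv2.minAreaRect(W))
E
```

```text
zero 0.0040625
dish [280.7 226.5] ray [0.4665 0.2717 0.014 ] depth [ 0.4682  0.2715 -0.001 ]
jar lid [273.2 265. ] ray [0.3222 0.2875 0.062 ] depth [0.3222 0.2882 0.0612]
red lid [311.  253.9] ray [0.3613 0.1612 0.077 ] depth [0.3617 0.1614 0.0731]
block [346.9 224.3] ray [0.4809 0.038  0.02  ] depth [0.484  0.0369 0.0114]
well [346.5 224.3] ray [0.4808 0.0394 0.02  ] depth [0.4841 0.0403 0.0104]
rest a [308.2 213. ] ray [0.5199 0.176  0.01  ] depth [ 0.5239  0.177  -0.0046]
cream [432.9 241.7] ray [ 0.4146 -0.2493  0.084 ] depth [ 0.4151 -0.2515  0.0771]
cap [388.3 211.5] ray [ 0.5    -0.0882  0.139 ] depth [ 0.4978 -0.0869  0.1413]
70
blue [ 0.50977299 -0.22449685  0.012     ] [ 0.50316993 -0.26047539  0.012     ] [ 0.51790959 -0.19211736  0.012     ]
85.25466
rest ((0.4737227261066437, 0.15545865893363953), (0.13832320272922516, 0.09643776714801788), 2.025527238845825)
block ((0.4893791973590851, 0.03809969872236252), (0.12469743192195892, 0.10373171418905258), 86.97140502929688)
stand ((0.45067018270492554, -0.4235084056854248), (0.1587715595960617, 0.13710662722587585), 33.66206359863281)
roller ((0.5161563754081726, 0.41981610655784607), (0.08559078723192215, 0.02359236590564251), 87.68931579589844)
handle 191 ((0.41923749446868896, 0.4223647117614746), (0.025006987154483795, 0.1002746969461441), 88.5098648071289)
```

Run:
```python
from h import *
for n in ["top","side"]:
    a=np.load(f"pics/{n}0.npz");d=a["d"];P=depthpts(cam(n),d).reshape(-1,3)
    P=P[(d.ravel()>0)&(P[:,0]>.15)&(P[:,0]<.6)&(P[:,1]>-.33)&(P[:,1]<0)&(P[:,2]>.03)&(P[:,2]<.33)]
    print(n)
    for z in np.arange(.03,.33,.03):
        Q=P[(P[:,2]>=z)&(P[:,2]<z+.03)]
        for x in np.arange(.30,.6,.04):
            q=Q[(Q[:,0]>=x)&(Q[:,0]<x+.04)]
            if len(q)>3: print(f"z{z:.2f} x{x:.2f} y {q[:,1].min():.3f}..{q[:,1].max():.3f} n{len(q)}",end=" | ")
        print()
```

```text
top
z0.03 x0.38 y -0.267..-0.081 n47 | z0.03 x0.42 y -0.234..-0.070 n30 | z0.03 x0.46 y -0.105..-0.066 n29 | z0.03 x0.50 y -0.068..-0.066 n4 | 
z0.06 x0.38 y -0.275..-0.082 n148 | z0.06 x0.42 y -0.271..-0.077 n75 | z0.06 x0.46 y -0.114..-0.066 n37 | z0.06 x0.50 y -0.086..-0.067 n7 | 
z0.09 x0.30 y -0.286..-0.241 n7 | z0.09 x0.38 y -0.244..-0.085 n32 | z0.09 x0.46 y -0.109..-0.068 n62 | z0.09 x0.50 y -0.081..-0.071 n11 | 
z0.12 x0.30 y -0.274..-0.232 n15 | z0.12 x0.34 y -0.108..-0.101 n9 | z0.12 x0.38 y -0.108..-0.090 n27 | z0.12 x0.46 y -0.104..-0.075 n44 | z0.12 x0.50 y -0.100..-0.076 n28 | 
z0.15 x0.30 y -0.262..-0.218 n32 | z0.15 x0.34 y -0.115..-0.100 n24 | z0.15 x0.38 y -0.112..-0.098 n16 | 
z0.18 x0.30 y -0.251..-0.210 n38 | z0.18 x0.34 y -0.121..-0.104 n38 | 
z0.21 x0.30 y -0.240..-0.120 n54 | z0.21 x0.34 y -0.128..-0.111 n36 | 
z0.24 x0.30 y -0.228..-0.120 n76 | z0.24 x0.34 y -0.135..-0.119 n18 | 
z0.27 x0.30 y -0.236..-0.101 n284 | z0.27 x0.34 y -0.240..-0.183 n72 | 
z0.30 x0.30 y -0.231..-0.121 n46 | z0.30 x0.34 y -0.232..-0.203 n11 | 

side
z0.03 x0.30 y -0.284..-0.269 n14
[... 399 characters left out ...]
0.46 y -0.095..-0.068 n56 | z0.09 x0.50 y -0.093..-0.068 n57 | 
z0.12 x0.30 y -0.250..-0.230 n46 | z0.12 x0.34 y -0.114..-0.097 n31 | z0.12 x0.38 y -0.116..-0.085 n64 | z0.12 x0.46 y -0.110..-0.072 n41 | z0.12 x0.50 y -0.104..-0.072 n39 | 
z0.15 x0.30 y -0.241..-0.216 n45 | z0.15 x0.34 y -0.122..-0.098 n70 | z0.15 x0.38 y -0.113..-0.096 n31 | 
z0.18 x0.30 y -0.244..-0.123 n32 | z0.18 x0.34 y -0.125..-0.102 n97 | 
z0.21 x0.30 y -0.207..-0.117 n69 | z0.21 x0.34 y -0.206..-0.109 n71 | 
z0.24 x0.30 y -0.202..-0.098 n133 | z0.24 x0.34 y -0.234..-0.114 n65 | 
z0.27 x0.30 y -0.229..-0.097 n188 | z0.27 x0.34 y -0.232..-0.178 n84 | 
z0.30 x0.30 y -0.225..-0.118 n32 | z0.30 x0.34 y -0.227..-0.184 n9 |
```

Emit:
drive_tool([
  {"fingers":1,"travel":[5,4,2],"twist":10},
  {"fingers":1,"travel":[10,9,4],"twist":20},
  {"fingers":1,"travel":[16,13,6],"twist":30},
  {"fingers":1,"travel":[20,16,6],"twist":40},
  {"fingers":1,"travel":[22,18,6],"twist":50},
  {"fingers":1,"travel":[22,18,6],"twist":58},
  {"fingers":1,"travel":[22,18,6],"twist":60},
  {"fingers":1,"travel":[22,18,6],"twist":60},
  {"fingers":1,"travel":[22,18,6],"twist":60},
])

```text
time: 1.27
eef_pos: [0.4811, -0.3881, 0.2724]
ee_rot: [2.529, 1.571, 2.435]
wrist_force: [-0.7, -0.3, -1.0]
gripper_width: 0.0876
```

Run:
```python
from h import *
im,d,C,s=shot("wrist","w1")
im,d,C,s=shot("top","t1")
```

```text
(no output)
```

View pics/w1.png

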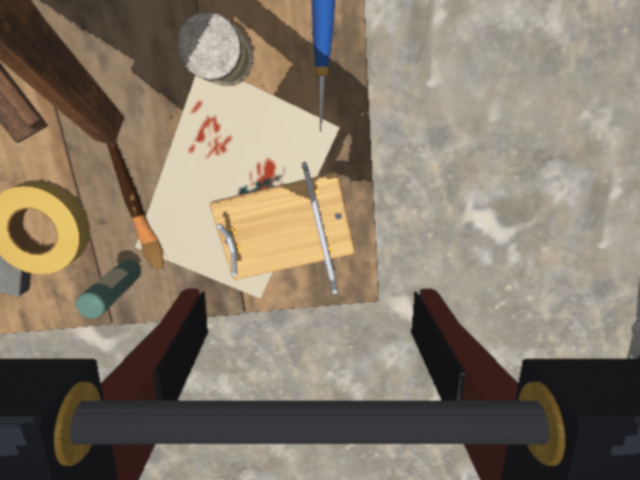

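Run:
```python
from h import *
a=np.load("pics/w1.npz");im=a["im"];C=cam("wrist",dict(eef_pos=a["p"],ee_rot=a["r"]))
hsv=cv2.cvtColor(im,cv2.COLOR_BGR2HSV);print(hsv[215,270],hsv[100,150],hsv[300,200])
m=cv2.inRange(hsv,(8,70,185),(30,255,255));m[:,:200]=0;m[:,365:]=0;m[:165]=0;m[290:]=0
m=cv2.morphologyEx(cv2.morphologyEx(m,cv2.MORPH_OPEN,np.ones((3,3))),cv2.MORPH_CLOSE,np.ones((15,15)))
c=max(cv2.findContours(m,0,1)[0],key=cv2.contourArea)[:,0]
print(cv2.boxPoints(cv2.minAreaRect(c)).round(1))
print(cv2.minAreaRect(ray(C,c,.01)[:,:2].astype(np.float32)))
print("bar ends z52:",ray(C,[(306,165),(335,291)],.050).round(4),"saddle",ray(C,[(220,229),(236,275)],.035).round(4))
print("gouge",ray(C,[(321,130),(321,70)],.008).round(4))
P=depthpts(C,a["d"]);print(P[39,212],P[30,323])
```

```text
[ 17 118 223] [ 16  81 152] [150  12  21]
[[203.5 178.5]
 [331.4 150.2]
 [356.7 264.7]
 [228.7 292.9]]
((0.4478858709335327, -0.4218491315841675), (0.13845914602279663, 0.12909628450870514), 8.138876914978027)
bar ends z52: [[ 0.4812 -0.3571  0.05  ]
 [ 0.4984 -0.4872  0.05  ]] saddle [[ 0.388  -0.4148  0.035 ]
 [ 0.3968 -0.466   0.035 ]]
gouge [[ 0.4987 -0.3291  0.008 ]
 [ 0.5035 -0.2732  0.008 ]]
[ 0.41798772 -0.24855432  0.0834389 ] [ 0.50796753 -0.23994302  0.01695813]
```

Emit:
drive_tool([
  {"fingers":1,"travel":[0,4,0],"twist":0},
  {"fingers":1,"travel":[1,9,0],"twist":0},
  {"fingers":1,"travel":[2,14,0],"twist":-3},
  {"fingers":1,"travel":[2.5,18,0],"twist":-4},
  {"fingers":1,"travel":[2.5,19,0],"twist":-4},
  {"fingers":1,"travel":[2.5,19,0],"twist":-4},
  {"fingers":1,"travel":[2.5,19,0],"twist":-4},
])

```text
time: 2.25
eef_pos: [0.5066, -0.1989, 0.2725]
ee_rot: [-0.93, 1.57, -1.093]
wrist_force: [-0.1, 0.8, 0.4]
gripper_width: 0.0883
```

Run:
```python
from h import *
im,d,C,s=shot("wrist","w2");print(s["eef_pos"],s["ee_rot"])
```

```text
[ 0.50656437 -0.19885698  0.27254857] [-0.92989883  1.57028361 -1.0925739 ]
```

View pics/w2.png

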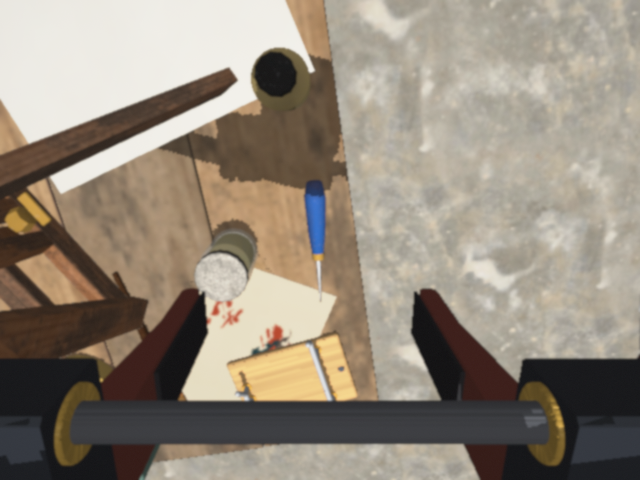

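Run:
```python
from h import *
a=np.load("pics/w2.npz");im=a["im"];C=cam("wrist",dict(eef_pos=a["p"],ee_rot=a["r"]))
hsv=cv2.cvtColor(im,cv2.COLOR_BGR2HSV)
m=cv2.inRange(hsv,(100,120,50),(130,255,255));m[:,:295]=0;m[:,340:]=0;m[:170]=0;m[270:]=0
ys,xs=np.nonzero(m);W=ray(C,np.c_[xs,ys],.010)[:,:2].astype(np.float32)
r=cv2.minAreaRect(W);print(r);print(W.min(0),W.max(0))
vx,vy,x0,y0=cv2.fitLine(W,2,0,.01,.01).ravel();print(np.degrees(np.arctan2(vy,vx)),x0,y0)
print("tip",ray(C,(321,301),.008),"butt",ray(C,(315,180.5),.010))
P=depthpts(C,a["d"]);
Q=P.reshape(-1,3);k=(np.abs(Q[:,0]-.415)<.05)&(np.abs(Q[:,1]+.25)<.05)&(Q[:,2]>.078)&(Q[:,2]<.1);print("cream",Q[k].mean(0),Q[k].min(0),Q[k].max(0))
k=(np.abs(Q[:,0]-.5)<.05)&(np.abs(Q[:,1]+.09)<.05)&(Q[:,2]>.134)&(Q[:,2]<.15);print("cap",np.median(Q[k],0),Q[k].min(0),Q[k].max(0))
print("cap ray", ray(C,(275,73),.139))
print("alpha",np.degrees(a["r"][2]-a["r"][0]))
```

```text
((0.507831871509552, -0.23251888155937195), (0.07181806862354279, 0.01903821900486946), 81.31082916259766)
[ 0.49946168 -0.26895812] [ 0.5207178  -0.19594042]
84.17159 0.50896853 -0.22957027
tip [[ 0.49945862 -0.32810438  0.008     ]] butt [[ 0.51445139 -0.19040646  0.01      ]]
cream [ 0.41572465 -0.25162961  0.08317596] [ 0.3899418  -0.27790617  0.07812201] [ 0.43975334 -0.22804538  0.08562156]
cap [ 0.5007734  -0.09249932  0.1391063 ] [ 0.48676251 -0.10679927  0.13407753] [ 0.51474285 -0.07844604  0.14181836]
cap ray [[ 0.50084726 -0.09253009  0.139     ]]
alpha -9.320595151364085
```

Emit:
drive_tool([
  {"fingers":1,"travel":[0.2,-1.5,-3],"twist":2},
  {"fingers":1,"travel":[0.4,-3.1,-7],"twist":3.3},
  {"fingers":1,"travel":[0.4,-3.1,-11],"twist":3.3},
  {"fingers":1,"travel":[0.4,-3.1,-14],"twist":3.3},
  {"fingers":1,"travel":[0.4,-3.1,-17],"twist":3.3},
  {"fingers":1,"travel":[0.4,-3.1,-19],"twist":3.3},
  {"fingers":1,"travel":[0.4,-3.1,-21],"twist":3.3},
  {"fingers":0.6,"travel":[0.4,-3.1,-22],"twist":3.3},
  {"fingers":0.6,"travel":[0.4,-3.1,-22],"twist":3.3},
])

```text
time: 3.42
eef_pos: [0.5102, -0.2291, 0.0519]
ee_rot: [2.838, 1.57, 2.733]
wrist_force: [1.0, 0.4, 0.4]
gripper_width: 0.0712
```

Run:
```python
from h import *
im,d,C,s=shot("wrist","w3");print(s["eef_pos"],np.degrees(s["ee_rot"][2]-s["ee_rot"][0]))
hsv=cv2.cvtColor(im,cv2.COLOR_BGR2HSV)
m=cv2.inRange(hsv,(100,120,50),(130,255,255))
ys,xs=np.nonzero(m);W=ray(C,np.c_[xs,ys],.010)[:,:2].astype(np.float32)
vx,vy,x0,y0=cv2.fitLine(W,2,0,.01,.01).ravel();print(len(xs),np.degrees(np.arctan2(vy,vx)),x0,y0,W.min(0),W.max(0))
```

```text
[ 0.5101574  -0.22906265  0.05191868] -6.008148032002779
3989 84.13673 0.508951 -0.22866371 [ 0.4987703  -0.26996619] [ 0.52147746 -0.19400802]
```

View pics/w3.png

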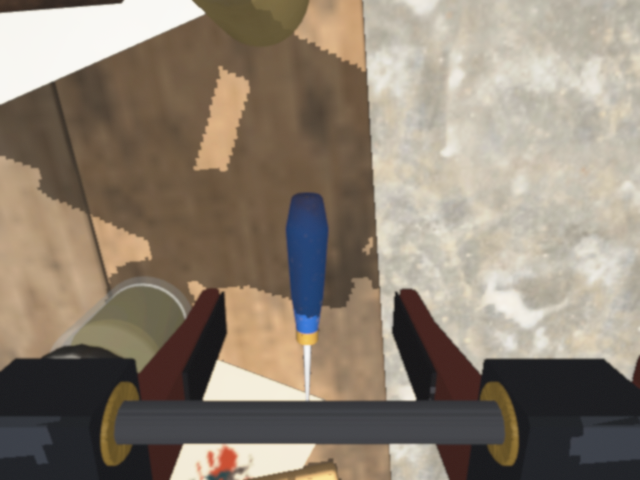

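Emit:
drive_tool([
  {"fingers":0.6,"travel":[-0.1,0,-1],"twist":0},
  {"fingers":0.6,"travel":[-0.1,0,-2],"twist":0},
  {"fingers":0.6,"travel":[-0.1,0,-2.6],"twist":0},
  {"fingers":0.6,"travel":[-0.1,0,-2.6],"twist":0},
  {"fingers":0,"travel":[-0.1,0,-2.6],"twist":0},
  {"fingers":0,"travel":[-0.1,0,-2.6],"twist":0},
  {"fingers":0,"travel":[-0.1,0,-2.6],"twist":0},
  {"fingers":0,"travel":[-0.1,0,-2.6],"twist":0},
  {"fingers":0,"travel":[-0.1,0,-2.6],"twist":0},
  {"fingers":0,"travel":[-0.1,0,-2.6],"twist":0},
], force=20)

```text
time: 4.72
eef_pos: [0.5096, -0.2286, 0.0265]
ee_rot: [2.748, 1.571, 2.644]
wrist_force: [0.7, -0.8, -0.3]
gripper_width: 0.0004
```

Emit:
drive_tool([
  {"fingers":0,"travel":[0,0,1],"twist":0},
  {"fingers":0,"travel":[0,0,3],"twist":0},
  {"fingers":0,"travel":[0,0,4],"twist":0},
])

```text
time: 5.1
eef_pos: [0.5102, -0.2289, 0.0679]
ee_rot: [-0.334, 1.569, -0.438]
wrist_force: [-0.1, 1.4, -0.5]
gripper_width: 0.0004
```

Run:
```python
from h import *
im,d,C,s=shot("wrist","w4");print(s["eef_pos"],s["gripper_width"],np.degrees(s["ee_rot"][2]-s["ee_rot"][0]))
hsv=cv2.cvtColor(im,cv2.COLOR_BGR2HSV)
m=cv2.inRange(hsv,(100,120,50),(130,255,255))
ys,xs=np.nonzero(m);W=ray(C,np.c_[xs,ys],.010)[:,:2].astype(np.float32)
vx,vy,x0,y0=cv2.fitLine(W,2,0,.01,.01).ravel();print(len(xs),np.degrees(np.arctan2(vy,vx)),x0,y0,W.min(0),W.max(0))
```

```text
[ 0.51018933 -0.22887894  0.06787627] 0.00041247550648462045 -5.958228899129051
2946 84.94561 0.5095833 -0.22296621 [ 0.49888846 -0.26939064] [ 0.5215871  -0.19397764]
```

View pics/w4.png

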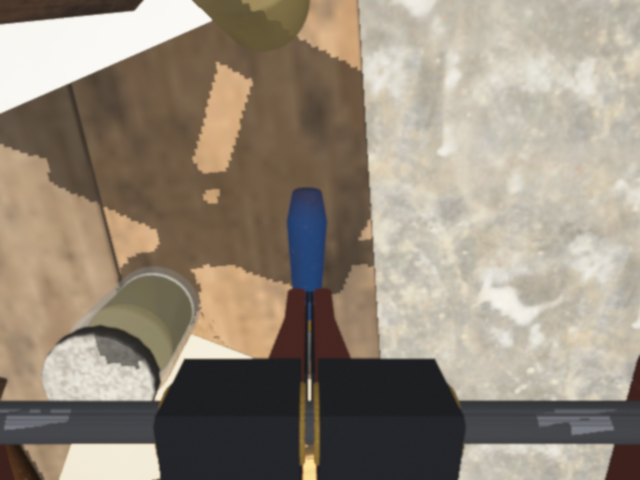

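Run:
```python
from h import *
for n in ["w3","w4"]:
    a=np.load(f"pics/{n}.npz");im=a["im"];C=cam("wrist",dict(eef_pos=a["p"],ee_rot=a["r"]))
    P=depthpts(C,a["d"]);hsv=cv2.cvtColor(im,cv2.COLOR_BGR2HSV)
    m=cv2.inRange(hsv,(100,120,50),(130,255,255))>0
    Q=P[m];u=np.array([np.cos(np.radians(84)),np.sin(np.radians(84))]);mid=np.array([.507,-.2593])
    yg=(Q[:,:2]-mid)@u; xg=(Q[:,:2]-mid)@np.array([u[1],-u[0]])
    for y in range(-15,75,8):
        k=np.abs(yg*1000-y)<4
        if k.sum()>5: print(n,y,k.sum(),"x",(xg[k].min()*1e3).round(1),(xg[k].max()*1e3).round(1),"z",np.percentile(Q[k,2],[5,50,95]).round(4))
    T=P[300,100:900] if 0 else P[150,100:160];print("table z",np.median(T[:,2]))
```

```text
w3 -7 200 x -7.4 4.6 z [0.0087 0.011  0.0124]
w3 1 264 x -7.9 5.6 z [0.0103 0.0127 0.0144]
w3 9 317 x -9.5 6.7 z [0.0114 0.0144 0.0161]
w3 17 402 x -10.0 7.2 z [0.0117 0.0153 0.0169]
w3 25 438 x -10.4 8.2 z [0.0122 0.0163 0.018 ]
w3 33 480 x -10.8 8.5 z [0.0132 0.0171 0.019 ]
w3 41 516 x -11.2 8.5 z [0.0139 0.0182 0.0199]
w3 49 593 x -11.5 9.0 z [0.0142 0.0188 0.0207]
w3 57 614 x -11.4 8.8 z [0.0127 0.0168 0.0193]
w3 65 152 x -9.4 7.3 z [0.0111 0.0145 0.0169]
table z 0.00010484826362031074
w4 -7 20 x 0.2 0.8 z [0.0104 0.012  0.0127]
w4 1 19 x 0.2 0.8 z [0.012  0.0135 0.0146]
w4 9 74 x -9.3 6.7 z [0.0115 0.015  0.0162]
w4 17 351 x -9.9 7.3 z [0.0118 0.0153 0.0169]
w4 25 386 x -10.3 7.8 z [0.0123 0.0161 0.018 ]
w4 33 420 x -10.8 8.2 z [0.013  0.017  0.0188]
w4 41 482 x -11.3 8.6 z [0.0139 0.0182 0.0785]
w4 49 520 x -11.7 9.1 z [0.0142 0.0188 0.0207]
w4 57 530 x -11.1 8.5 z [0.013  0.0168 0.0196]
w4 65 129 x -9.9 6.8 z [0.0111 0.0144 0.0166]
table z 0.0001925076707647716
```

Emit:
drive_tool([
  {"fingers":0.6,"travel":[0.2,1.9,0],"twist":-10},
  {"fingers":0.6,"travel":[0.2,1.9,0],"twist":-10},
  {"fingers":0.6,"travel":[0.2,1.9,-1],"twist":-10},
  {"fingers":0.6,"travel":[0.2,1.9,-2],"twist":-10},
  {"fingers":0.6,"travel":[0.2,1.9,-3],"twist":-10},
  {"fingers":0.6,"travel":[0.2,1.9,-4],"twist":-10},
  {"fingers":0.6,"travel":[0.2,1.9,-4.8],"twist":-10},
  {"fingers":0.6,"travel":[0.2,1.9,-4.8],"twist":-10},
  {"fingers":0.2,"travel":[0.2,1.9,-4.8],"twist":-10},
  {"fingers":0.2,"travel":[0.2,1.9,-4.8],"twist":-10},
  {"fingers":0.2,"travel":[0.2,1.9,-4.8],"twist":-10},
])

```text
time: 6.52
eef_pos: [0.5118, -0.2097, 0.0188]
ee_rot: [-0.132, 1.57, -0.411]
wrist_force: [0.1, 0.4, -0.1]
gripper_width: 0.0257
```

Emit:
drive_tool([
  {"fingers":0.1,"travel":[0,0,0],"twist":0},
  {"fingers":0.1,"travel":[0,0,0],"twist":0},
  {"fingers":0.1,"travel":[0,0,0],"twist":0},
  {"fingers":0.1,"travel":[0,0,0],"twist":0},
])

```text
time: 7.02
eef_pos: [0.5116, -0.2096, 0.0185]
ee_rot: [-2.995, 1.571, 3.009]
wrist_force: [-0.2, -0.2, 0.1]
gripper_width: 0.0088
```

Run:
```python
from h import *
im,d,C,s=shot("wrist","w5");print(s["eef_pos"],s["gripper_width"])
im,d,C,s=shot("side","s5");im2=cv2.resize(im[150:270,260:420],(800,600),interpolation=cv2.INTER_CUBIC);cv2.imwrite("pics/s5c.png",im2)
```

```text
[ 0.51156446 -0.20959524  0.01846244] 0.008804452702610304
```

View pics/w5.png

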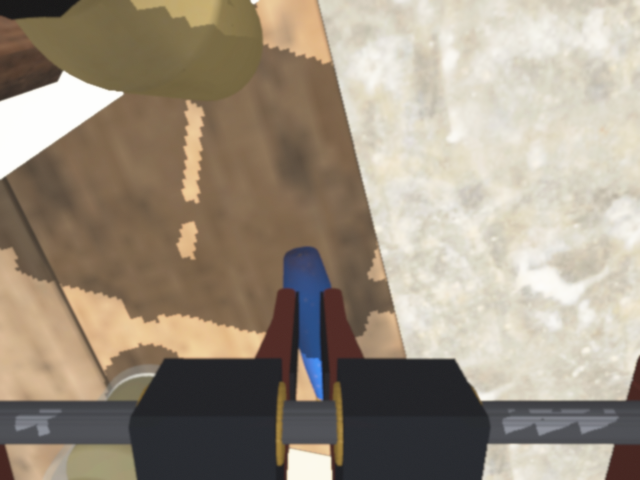

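View pics/s5c.png

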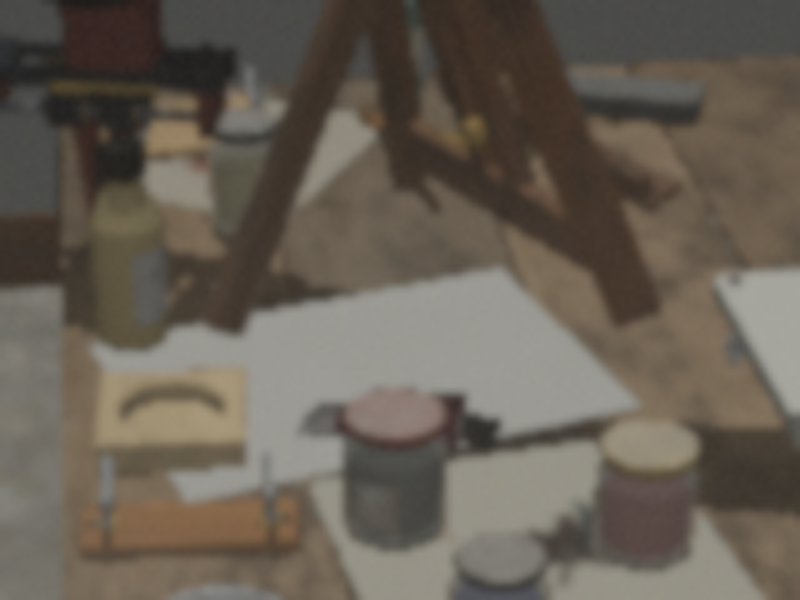

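Run:
```python
from h import *
for n,pts in [("w5",[(286,295),(333,295),(287,320),(310,340),(300,260),(290,345),(270,375)]),("w3",[(210,296),(405,296),(308,250)])]:
    a=np.load(f"pics/{n}.npz");C=cam("wrist",dict(eef_pos=a["p"],ee_rot=a["r"]));P=depthpts(C,a["d"])
    print(a["p"])
    for u,v in pts: print((u,v),a["d"][v,u].round(4),P[v,u].round(4))
    K,Rw,o=C;Rt=Ro.from_euler("xyz",a["r"]).as_matrix()
    for tx in (0,.017): print("tip proj",tx,proj(C,[a["p"]+Rt@[tx,dy,0] for dy in(-.01,0,.01)]).round(0).tolist())
```

```text
[ 0.51156446 -0.20959524  0.01846244]
(286, 295) 0.1699 [ 0.5056 -0.1981  0.0354]
(333, 295) 0.1694 [ 0.5239 -0.2031  0.0359]
(287, 320) 0.1491 [ 0.5072 -0.1981  0.0571]
(310, 340) 0.1947 [ 0.5066 -0.23    0.019 ]
(300, 260) 0.1884 [ 0.5126 -0.1927  0.0137]
(290, 345) 0.1333 [ 0.5089 -0.1986  0.0737]
(270, 375) 0.0825 [ 0.5133 -0.1773  0.1201]
tip proj 0 [[308.0, 318.0], [308.0, 298.0], [308.0, 278.0]]
tip proj 0.017 [[308.0, 302.0], [308.0, 283.0], [308.0, 264.0]]
[ 0.5101574  -0.22906265  0.05191868]
(210, 296) 0.168 [ 0.4723 -0.2152  0.0708]
(405, 296) 0.1688 [ 0.5499 -0.2237  0.0699]
(308, 250) 0.2155 [ 0.5113 -0.217   0.0202]
tip proj 0 [[308.0, 318.0], [308.0, 298.0], [308.0, 278.0]]
tip proj 0.017 [[308.0, 302.0], [308.0, 283.0], [308.0, 264.0]]
```

Emit:
drive_tool([
  {"fingers":0.6,"travel":[0,0,0],"twist":0},
  {"fingers":0.6,"travel":[0,0,0],"twist":0},
  {"fingers":0.6,"travel":[0,0,0],"twist":0},
  {"fingers":0.6,"travel":[0,0,0],"twist":0},
  {"fingers":0.6,"travel":[0,0,-0.5],"twist":0},
  {"fingers":0.6,"travel":[0,0,-1],"twist":0},
  {"fingers":0.6,"travel":[0,0,-1.5],"twist":0},
  {"fingers":0.6,"travel":[0,0,-1.9],"twist":0},
  {"fingers":0.6,"travel":[0,0,-1.9],"twist":0},
])

```text
time: 8.25
eef_pos: [0.5113, -0.2095, -0.001]
ee_rot: [3.018, 1.57, 2.74]
wrist_force: [-0.2, 0.3, -0.1]
gripper_width: 0.0529
```

Run:
```python
from h import *
im,d,C,s=shot("wrist","w6");print(s["eef_pos"],s["gripper_width"],s["wrist_force"])
P=depthpts(C,d)
for u in (215,225,230,390,400): print(u,[(v,round(float(P[v,u,2]),4)) for v in range(284,304,2)])
```

```text
[ 0.51132296 -0.20951631 -0.00097817] 0.05285160717029331 [-0.17793054  0.27479404 -0.14249591]
215 [(284, -0.0005), (286, -0.0008), (288, 0.0002), (290, -0.0002), (292, 0.0), (294, 0.0004), (296, -0.0008), (298, -0.0006), (300, -0.0005), (302, 0.0002)]
225 [(284, -0.0007), (286, 0.0003), (288, 0.0007), (290, 0.0118), (292, 0.0145), (294, 0.0156), (296, 0.0174), (298, 0.0199), (300, 0.0201), (302, 0.0226)]
230 [(284, -0.0006), (286, -0.0001), (288, 0.0094), (290, 0.0112), (292, 0.0133), (294, 0.0154), (296, 0.018), (298, 0.0197), (300, 0.0214), (302, 0.0226)]
390 [(284, -0.0005), (286, 0.0003), (288, 0.0104), (290, 0.013), (292, 0.0131), (294, 0.0159), (296, 0.0181), (298, 0.0197), (300, 0.0207), (302, 0.0231)]
400 [(284, -0.7379), (286, -0.7384), (288, -0.7386), (290, -0.7383), (292, -0.7376), (294, -0.7386), (296, -0.7422), (298, -0.7392), (300, -0.7403), (302, 0.0233)]
```

View pics/w6.png

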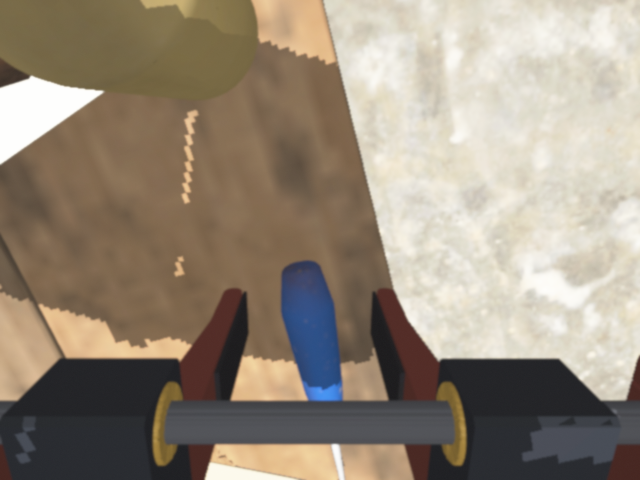

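Emit:
drive_tool([
  {"fingers":0.6,"travel":[0,0,-0.3],"twist":0},
  {"fingers":0.6,"travel":[0,0,-0.5],"twist":0},
  {"fingers":0.6,"travel":[0,0,-0.5],"twist":0},
  {"fingers":0.15,"travel":[0,0,-0.5],"twist":0},
  {"fingers":0.15,"travel":[0,0,-0.5],"twist":0},
  {"fingers":0.15,"travel":[0,0,-0.5],"twist":0},
  {"fingers":0.15,"travel":[0,0,-0.5],"twist":0},
  {"fingers":0.15,"travel":[0,0,-0.5],"twist":0},
])

```text
time: 9.3
eef_pos: [0.5116, -0.2096, -0.0055]
ee_rot: [-0.442, 1.571, -0.721]
wrist_force: [-0.4, -0.2, 1.4]
gripper_width: 0.0222
```

Emit:
drive_tool([
  {"fingers":0,"travel":[0,0,0],"twist":0},
  {"fingers":0,"travel":[0,0,0],"twist":0},
  {"fingers":0,"travel":[0,0,1],"twist":0},
  {"fingers":0,"travel":[0,0,3],"twist":0},
  {"fingers":0,"travel":[0,0,6],"twist":0},
  {"fingers":0,"travel":[0,0,10],"twist":0},
  {"fingers":0,"travel":[0,0,15],"twist":0},
  {"fingers":0,"travel":[0,0,20],"twist":0},
  {"fingers":0,"travel":[0,0,25],"twist":0},
  {"fingers":0,"travel":[0,0,25],"twist":0},
], force=25)

```text
time: 10.55
eef_pos: [0.5139, -0.2106, 0.2502]
ee_rot: [-0.128, 1.561, -0.406]
wrist_force: [-0.6, -0.1, -0.7]
gripper_width: 0.022
```

Run:
```python
from h import *
im,d,C,s=shot("wrist","w7");print(s["eef_pos"],s["gripper_width"],s["wrist_force"],np.degrees(s["ee_rot"][2]-s["ee_rot"][0]))
```

```text
[ 0.51388307 -0.21057478  0.25020359] 0.022012724407018763 [-0.56182779 -0.11538783 -0.66157807] -15.960105971516994
```

View pics/w7.png

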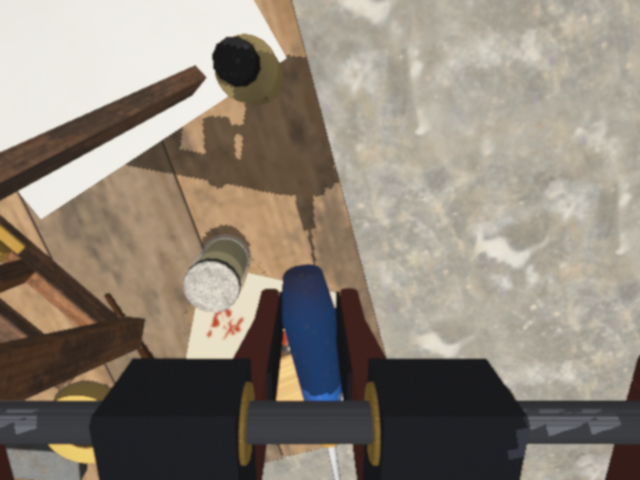

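Run:
```python
from h import *
a=np.load("pics/w7.npz");im=a["im"];C=cam("wrist",dict(eef_pos=a["p"],ee_rot=a["r"]));P=depthpts(C,a["d"])
hsv=cv2.cvtColor(im,cv2.COLOR_BGR2HSV);m=cv2.inRange(hsv,(100,120,40),(130,255,255));m[:,:270]=0;m[:,360:]=0
ys,xs=np.nonzero(m);
for v in range(275,400,20):
    k=ys==v; Q=P[v,xs[k]]; print(v,xs[k].min(),xs[k].max(),np.median(Q,0).round(4))
print("butt",P[275,303])
Q=P[m>0];W=Q[np.abs(Q[:,2]-.265)<.02][:,:2].astype(np.float32)
vx,vy,x0,y0=cv2.fitLine(W,2,0,.01,.01).ravel();print(np.degrees(np.arctan2(vy,vx)),x0,y0)
```

```text
Traceback (most recent call last):
ValueError: zero-size array to reduction operation minimum which has no identity
```

Run:
```python
from h import *
a=np.load("pics/w7.npz");im=a["im"];C=cam("wrist",dict(eef_pos=a["p"],ee_rot=a["r"]));P=depthpts(C,a["d"])
hsv=cv2.cvtColor(im,cv2.COLOR_BGR2HSV);print(hsv[300,305],hsv[350,315],hsv[275,305])
m=cv2.inRange(hsv,(100,80,20),(130,255,255));m[:,:270]=0;m[:,360:]=0;m[:262]=0;m[398:]=0
ys,xs=np.nonzero(m);print(len(xs))
for v in range(265,398,15):
    k=ys==v
    if k.any(): Q=P[v,xs[k]]; print(v,xs[k].min(),xs[k].max(),np.median(Q,0).round(4))
Q=P[m>0];W=Q[np.abs(Q[:,2]-.265)<.03][:,:2].astype(np.float32)
vx,vy,x0,y0=cv2.fitLine(W,2,0,.01,.01).ravel();print(np.degrees(np.arctan2(vy,vx)),x0,y0,W.min(0),W.max(0))
```

```text
[111 146  96] [108 173 103] [115  95  70]
5932
280 285 323 [ 0.5169 -0.1935  0.2689]
295 281 328 [ 0.5156 -0.199   0.2708]
310 281 336 [ 0.5155 -0.2046  0.2729]
325 282 337 [ 0.5145 -0.2102  0.2746]
340 289 337 [ 0.5138 -0.2173  0.2738]
355 293 338 [ 0.5127 -0.2248  0.2732]
370 297 340 [ 0.5118 -0.2326  0.2722]
385 301 342 [ 0.511  -0.2406  0.2714]
83.68468 0.5137592 -0.21616848 [ 0.5010256 -0.2526506] [ 0.5255598 -0.1911019]
```

Emit:
drive_tool([
  {"fingers":0,"travel":[0.3,1.5,-2],"twist":-5},
  {"fingers":0,"travel":[0.5,3.1,-6],"twist":-10},
  {"fingers":0,"travel":[0.5,3.1,-10],"twist":-10},
  {"fingers":0,"travel":[0.5,3.1,-14],"twist":-10},
  {"fingers":0,"travel":[0.5,3.1,-18],"twist":-10},
  {"fingers":0,"travel":[0.5,3.1,-21],"twist":-10},
  {"fingers":0,"travel":[0.5,3.1,-23],"twist":-10},
  {"fingers":0,"travel":[0.5,3.1,-24.5],"twist":-10},
  {"fingers":0,"travel":[0.5,3.1,-25.2],"twist":-10},
  {"fingers":0,"travel":[0.5,3.1,-25.5],"twist":-10},
  {"fingers":0,"travel":[0.5,3.1,-25.5],"twist":-10},
])

```text
time: 11.98
eef_pos: [0.5166, -0.1784, -0.0091]
ee_rot: [0.468, 1.571, 0.015]
wrist_force: [-3.6, 3.0, 15.3]
gripper_width: 0.0217
```

Emit:
drive_tool([
  {"fingers":0.35,"travel":[0,0,0],"twist":0},
  {"fingers":0.6,"travel":[0,0,0],"twist":0},
  {"fingers":0.6,"travel":[0,0,0],"twist":0},
  {"fingers":0.6,"travel":[0,0,1.5],"twist":0},
  {"fingers":0.6,"travel":[0,0,3.5],"twist":0},
  {"fingers":0.6,"travel":[-0.4,-1.3,5],"twist":5},
  {"fingers":0.6,"travel":[-0.8,-2.6,5],"twist":10},
  {"fingers":0.6,"travel":[-0.8,-2.6,5],"twist":10},
  {"fingers":0.6,"travel":[-0.8,-2.6,5],"twist":10},
])

```text
time: 13.1
eef_pos: [0.5081, -0.2041, 0.0394]
ee_rot: [2.937, 1.57, 2.657]
wrist_force: [0.9, 0.4, 0.0]
gripper_width: 0.0525
```

```bash
cat > g.py <<'E'
from h import *
import sys
im,d,C,s=shot("wrist",sys.argv[1]);print(s["eef_pos"],s["gripper_width"],s["wrist_force"],np.degrees(s["ee_rot"][2]-s["ee_rot"][0]))
hsv=cv2.cvtColor(im,cv2.COLOR_BGR2HSV);m=cv2.inRange(hsv,(100,90,30),(130,255,255));m[:150]=0;m[400:]=0;m[:,:240]=0;m[:,380:]=0
ys,xs=np.nonzero(m);W=ray(C,np.c_[xs,ys],.010)[:,:2].astype(np.float32)
vx,vy,x0,y0=cv2.fitLine(W,2,0,.01,.01).ravel();u=np.array([vx,vy])*np.sign(vy)
t=(W-[x0,y0])@u; b=np.array([x0,y0])+u*t.max()
print(len(xs),"yaw",np.degrees(np.arctan2(u[1],u[0])),"butt",b,"yg22",b-u*.048)
E
python3 g.py w8
```

```text
[ 0.50808275 -0.20412983  0.03940157] 0.0525297478685999 [0.86578632 0.41843097 0.01570269] -16.06470125323165
5052 yaw 69.07035 butt [ 0.52373564 -0.16067067] yg22 [ 0.506589   -0.20550361]
```

View pics/w8.png

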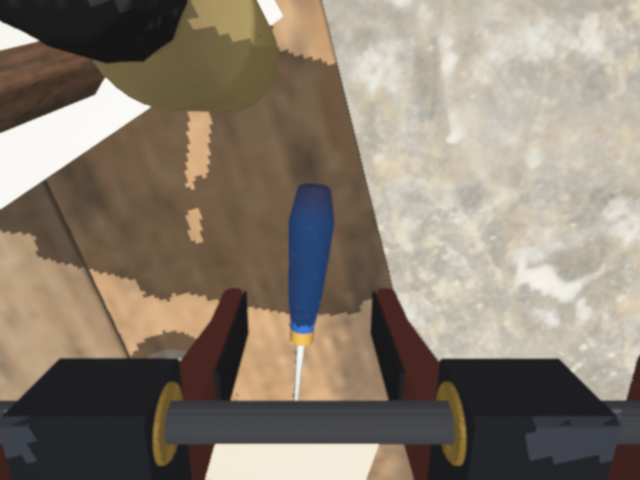

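Emit:
drive_tool([
  {"fingers":0.6,"travel":[-0.1,-0.1,-1],"twist":-5},
  {"fingers":0.6,"travel":[-0.1,-0.1,-2],"twist":-5},
  {"fingers":0.6,"travel":[-0.1,-0.1,-3],"twist":-5},
  {"fingers":0.6,"travel":[-0.1,-0.1,-4],"twist":-5},
  {"fingers":0.6,"travel":[-0.1,-0.1,-4.4],"twist":-5},
  {"fingers":0.6,"travel":[-0.1,-0.1,-4.4],"twist":-5},
  {"fingers":0.1,"travel":[-0.1,-0.1,-4.4],"twist":-5},
  {"fingers":0.1,"travel":[-0.1,-0.1,-4.4],"twist":-5},
  {"fingers":0.1,"travel":[-0.1,-0.1,-4.4],"twist":-5},
  {"fingers":0,"travel":[-0.1,-0.1,-4.4],"twist":-5},
  {"fingers":0,"travel":[-0.1,-0.1,-4.4],"twist":-5},
  {"fingers":0,"travel":[-0.1,-0.1,-4.4],"twist":-5},
])

```text
time: 14.65
eef_pos: [0.5076, -0.2056, -0.0044]
ee_rot: [0.165, 1.571, -0.2]
wrist_force: [-1.3, 0.6, 3.1]
gripper_width: 0.018
```

Emit:
drive_tool([
  {"fingers":0,"travel":[0,0,1],"twist":0},
  {"fingers":0,"travel":[0,0,3],"twist":0},
  {"fingers":0,"travel":[0,0,7],"twist":0},
  {"fingers":0,"travel":[0,0,12],"twist":0},
  {"fingers":0,"travel":[0,0,17],"twist":0},
  {"fingers":0,"travel":[0,0,22],"twist":0},
  {"fingers":0,"travel":[0,0,25],"twist":0},
  {"fingers":0,"travel":[0,0,25],"twist":0},
])

```text
time: 15.65
eef_pos: [0.5089, -0.2062, 0.2483]
ee_rot: [-0.041, 1.565, -0.407]
wrist_force: [0.1, 0.2, -0.5]
gripper_width: 0.018
```

Run:
```python
from h import *
im,d,C,s=shot("wrist","w9");print(s["eef_pos"],s["gripper_width"])
```

```text
[ 0.50885739 -0.20615717  0.2482716 ] 0.01801050262400923
```

View pics/w9.png

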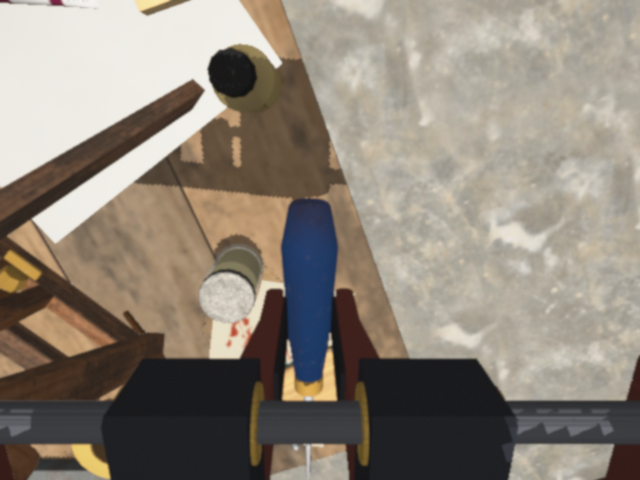

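Emit:
drive_tool([
  {"fingers":0,"travel":[0.5,4,0],"twist":0},
  {"fingers":0,"travel":[1,9,0],"twist":-5},
  {"fingers":0,"travel":[1,14,0],"twist":-12},
  {"fingers":0,"travel":[1,19,0],"twist":-20},
  {"fingers":0,"travel":[0,24,0],"twist":-30},
  {"fingers":0,"travel":[-2,29,0],"twist":-40},
  {"fingers":0,"travel":[-4,33,0],"twist":-50},
  {"fingers":0,"travel":[-5,36,0],"twist":-60},
  {"fingers":0,"travel":[-5,36.5,0],"twist":-65},
  {"fingers":0,"travel":[-5,36.5,0],"twist":-65},
  {"fingers":0,"travel":[-5,36.5,0],"twist":-65},
  {"fingers":0,"travel":[-5,36.5,0],"twist":-65},
])

```text
time: 17.2
eef_pos: [0.4575, 0.1588, 0.245]
ee_rot: [-1.314, 1.57, -2.814]
wrist_force: [-0.5, 0.2, -1.1]
gripper_width: 0.0184
```

Run:
```python
from h import *
im,d,C,s=shot("wrist","w10");print(s["eef_pos"],s["gripper_width"],np.degrees(s["ee_rot"][2]-s["ee_rot"][0]))
```

```text
[0.45752424 0.15883782 0.24502888] 0.018393346983654506 -85.95493865012907
```

View pics/w10.png

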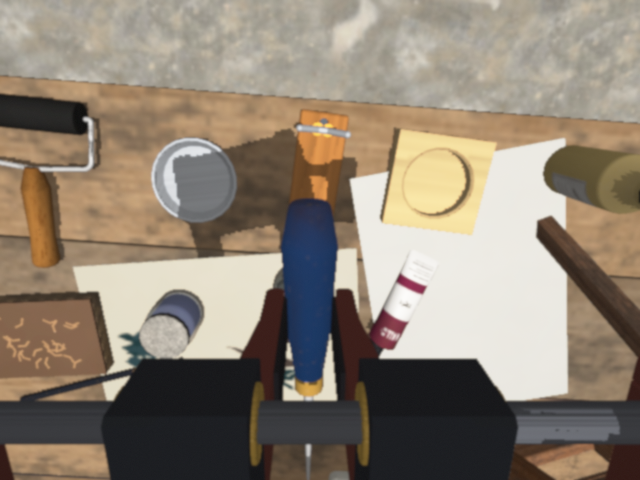

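Run:
```python
import cv2
im=cv2.imread("pics/w10.png");cv2.imwrite("pics/w10c.png",cv2.resize(im[95:225,260:390],(600,600),interpolation=cv2.INTER_CUBIC))
```

```text
(no output)
```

View pics/w10c.png

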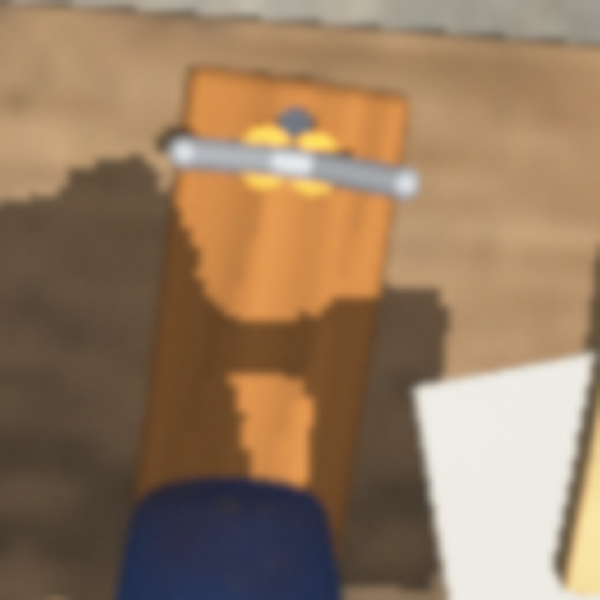

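Run:
```python
from h import *
a=np.load("pics/w10.npz");im=a["im"];C=cam("wrist",dict(eef_pos=a["p"],ee_rot=a["r"]));P=depthpts(C,a["d"])
f=lambda p:(260+p[0]/4.615-.4,95+p[1]/4.615-.4)
e=ray(C,[f((192,68)),f((408,95)),f((137,480)),f((345,500))],.010)[:,:2]
print(e, np.linalg.norm(e[0]-e[1]))
uL=e[0]-e[2];uR=e[1]-e[3];print(np.degrees(np.arctan2(uL[1],uL[0])),np.degrees(np.arctan2(uR[1],uR[0])))
w=e[1]-e[0];ang=np.degrees(np.arctan2(w[1],w[0]));print("width ang +90",ang+90)
s=ray(C,[f((182,152)),f((406,183))],.041)[:,:2];print("saddle tips",s,np.linalg.norm(s[0]-s[1]),np.degrees(np.arctan2(*(s[1]-s[0])[::-1]))+90)
th=np.radians(np.mean([np.degrees(np.arctan2(uL[1],uL[0])),np.degrees(np.arctan2(uR[1],uR[0])),ang+90]))
u=np.array([np.cos(th),np.sin(th)]);print("th",np.degrees(th),"centre A",e[:2].mean(0)-.062*u,"B",s.mean(0)-.046*u)
# dish ellipse rim, well etc.
hsv=cv2.cvtColor(im,cv2.COLOR_BGR2HSV)
def fit(mask,z,box):
    x0,y0,x1,y1=box;mm=np.zeros_like(mask);mm[y0:y1,x0:x1]=mask[y0:y1,x0:x1]
    c=max(cv2.findContours(mm,0,1)[0],key=cv2.contourArea)[:,0]
    W=ray(C,cv2.convexHull(c)[:,0],z)[:,:2].astype(np.float32);return cv2.minEnclosingCircle(W),cv2.minAreaRect(W)
print("dish",fit(cv2.inRange(hsv,(0,0,60),(180,60,255)),.014,(145,130,245,228)))
print("block",fit(cv2.inRange(hsv,(12,60,150),(32,160,255)),.02,(375,122,500,238)))
for n,p,z in [("dish rimL",(152,181),.013),("dish R",(237,181),.013),("dish T",(193,139),.013),("B",(196,223),.013),("well L",(402,182),.02),("R",(470,182),.02),("T",(438,148),.02),("B",(435,215),.02)]:
    print(n,ray(C,p,z)[0].round(4),P[p[1],p[0]].round(4))
Q=P.reshape(-1,3);
for n,x,y,z in [("ink",.322,.2875,.062),("grey",.361,.161,.077)]:
    k=(np.abs(Q[:,0]-x)<.045)&(np.abs(Q[:,1]-y)<.045)&(np.abs(Q[:,2]-z)<.005);W=Q[k][:,:2].astype(np.float32);print(n,k.sum(),cv2.minEnclosingCircle(W) if k.any() else 0,np.median(Q[k],0))
```

```text
[[0.53847161 0.17014032]
 [0.53637773 0.12646657]
 [0.45390128 0.17637493]
 [0.45271116 0.13171295]] 0.043723915626729275
-4.216279294332121 -3.5880812932256996
width ang +90 -2.74486017588022
saddle tips [[0.52350794 0.17048231]
 [0.52086636 0.12805027]] 0.04251418174827717 -3.5623131587520476
th -3.516406921146013 centre A [0.4755414  0.15210617] B [0.47627375 0.15208767]
dish (((0.4656194746494293, 0.2690194547176361), 0.0422682985663414), ((0.4656386971473694, 0.26893457770347595), (0.08204896748065948, 0.08308368921279907), 4.0653276443481445))
block (((0.48978933691978455, 0.042720966041088104), 0.07328014820814133), ((0.4833858907222748, 0.040617436170578), (0.1063370332121849, 0.11608581990003586), 4.063544273376465))
dish rimL [0.4624 0.3094 0.013 ] [0.463  0.3082 0.0163]
dish R [0.4682 0.2276 0.013 ] [ 0.4657  0.2299 -0.0013]
dish T [0.5048 0.2695 0.013 ] [0.5049 0.2691 0.0142]
B [0.4233 0.2675 0.013 ] [ 4.195e-01  2.709e-01 -2.000e-04]
well L [0.4796 0.0702 0.02  ] [0.4799 0.0707 0.0218]
R [0.4842 0.0059 0.02  ] [0.4837 0.0045 0.0166]
T [0.5134 0.0413 0.02  ] [0.5133 0.0409 0.0187]
B [0.4499 0.0338 0.02  ] [0.4491 0.0326 0.0163]
ink 1778 ((0.3230130970478058, 0.2866242527961731), 0.024087965488433838) [0.32456719 0.28576278 0.06230948]
grey 9 ((0.35848528146743774, 0.17054647207260132), 0.02522113360464573) [0.38075759 0.17394819 0.07602163]
```

Run:
```python
from h import *
a=np.load("pics/w10.npz");C=cam("wrist",dict(eef_pos=a["p"],ee_rot=a["r"]));P=depthpts(C,a["d"])
for v in (199,203,210,225,240,260,280,330,370): print(v,P[v,309].round(4))
print(ray(C,(309,199.5),.260), ray(C,(308,470),.257))
```

```text
199 [0.5061 0.1605 0.2533]
203 [0.506  0.1605 0.2601]
210 [0.5044 0.1604 0.2648]
225 [0.4987 0.16   0.2651]
240 [0.4939 0.1597 0.2685]
260 [0.4863 0.1591 0.2695]
280 [0.4781 0.1585 0.269 ]
330 [0.4553 0.1569 0.2665]
370 [0.4334 0.1554 0.2619]
[[0.5073186 0.1606286 0.26     ]] [[0.37392778 0.15164554 0.257     ]]
```

Emit:
drive_tool([
  {"fingers":0,"travel":[2,-0.4,-2],"twist":-4},
  {"fingers":0,"travel":[3.9,-0.7,-5],"twist":-7.6},
  {"fingers":0,"travel":[3.9,-0.7,-9],"twist":-7.6},
  {"fingers":0,"travel":[3.9,-0.7,-13],"twist":-7.6},
  {"fingers":0,"travel":[3.9,-0.7,-16],"twist":-7.6},
  {"fingers":0,"travel":[3.9,-0.7,-18],"twist":-7.6},
  {"fingers":0,"travel":[3.9,-0.7,-18],"twist":-7.6},
  {"fingers":0,"travel":[3.9,-0.7,-18],"twist":-7.6},
])

```text
time: 18.25
eef_pos: [0.4972, 0.1523, 0.0661]
ee_rot: [1.909, 1.57, 0.276]
wrist_force: [0.2, -0.7, -1.1]
gripper_width: 0.0179
```

Run:
```python
from h import *
im,d,C,s=shot("wrist","w11");print(s["eef_pos"],s["gripper_width"],np.degrees(s["ee_rot"][2]-s["ee_rot"][0]))
im,d,C,s=shot("side","s11");cv2.imwrite("pics/s11c.png",cv2.resize(im[190:290,250:350],(600,600),interpolation=cv2.INTER_CUBIC))
```

```text
[0.49718938 0.15234804 0.06614214] 0.01790939419709464 -93.5682029118688
```

View pics/w11.png

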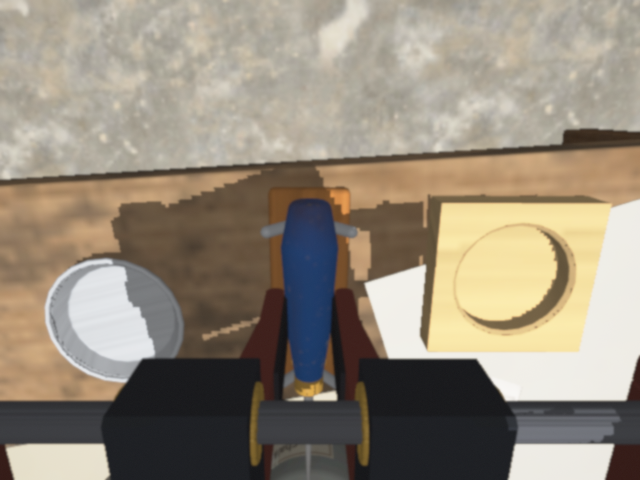

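View pics/s11c.png

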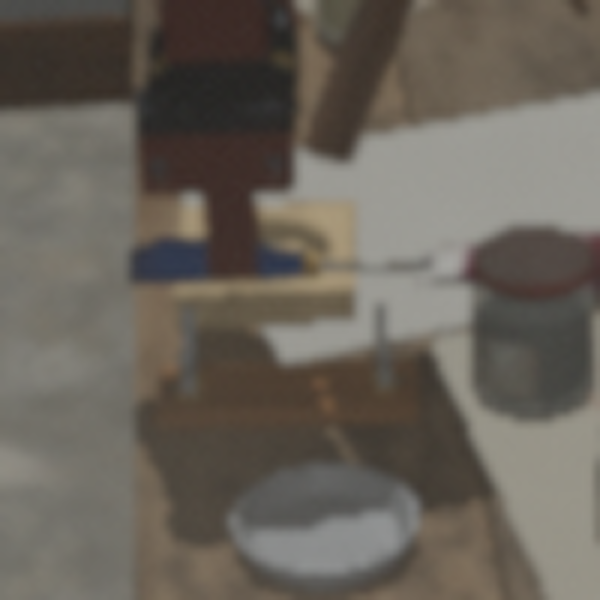

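Emit:
drive_tool([
  {"fingers":0,"travel":[0,0,-1.5],"twist":0},
  {"fingers":0,"travel":[0,0,-3],"twist":0},
  {"fingers":0,"travel":[0,0,-4],"twist":0},
  {"fingers":0,"travel":[0,0,-4.4],"twist":0},
  {"fingers":0,"travel":[0,0,-4.6],"twist":0},
  {"fingers":0,"travel":[0,0,-4.6],"twist":0},
])

```text
time: 19.1
eef_pos: [0.496, 0.1516, 0.0199]
ee_rot: [-0.866, 1.569, -2.499]
wrist_force: [-3.1, -5.8, 11.6]
gripper_width: 0.0179
```

Emit:
drive_tool([
  {"fingers":0,"travel":[0,0,0.2],"twist":0},
  {"fingers":0.3,"travel":[0,0,0.2],"twist":0},
  {"fingers":0.4,"travel":[0,0,0.2],"twist":0},
  {"fingers":0.4,"travel":[0,0,0.2],"twist":0},
  {"fingers":0.4,"travel":[0,0,0.2],"twist":0},
  {"fingers":0.4,"travel":[0,0,1.5],"twist":0},
  {"fingers":0.4,"travel":[0,0,4],"twist":0},
  {"fingers":0.4,"travel":[0,0,8],"twist":0},
  {"fingers":0.6,"travel":[-3,2,14],"twist":0},
  {"fingers":1,"travel":[-6,5,19],"twist":0},
  {"fingers":1,"travel":[-6,5,19],"twist":0},
  {"fingers":1,"travel":[-6,5,19],"twist":0},
])

```text
time: 20.6
eef_pos: [0.4367, 0.2026, 0.2102]
ee_rot: [1.938, 1.569, 0.307]
wrist_force: [-0.3, 0.1, -0.1]
gripper_width: 0.0715
```

Run:
```python
from h import *
im,d,C,s=shot("wrist","w12");print(s["eef_pos"],s["gripper_width"],np.degrees(s["ee_rot"][2]-s["ee_rot"][0]))
P=depthpts(C,d)
hsv=cv2.cvtColor(im,cv2.COLOR_BGR2HSV);m=cv2.inRange(hsv,(100,110,30),(130,255,255))
n,l,st,ce=cv2.connectedComponentsWithStats(m)
for i in range(1,n):
    if st[i,4]>150:
        Q=P[l==i];print(ce[i],st[i],np.median(Q,0).round(4),Q.max(0).round(4))
im,d,C,s=shot("side","s12");cv2.imwrite("pics/s12c.png",cv2.resize(im[190:290,250:350],(600,600),interpolation=cv2.INTER_CUBIC))
```

```text
[0.43669949 0.20259672 0.21015496] 0.07149280365976789 -93.494646288578
[367.17340772 120.17526732] [ 356   73   27  101 2151] [0.5099 0.1518 0.0427] [0.5428 0.1956 0.3826]
```

View pics/w12.png

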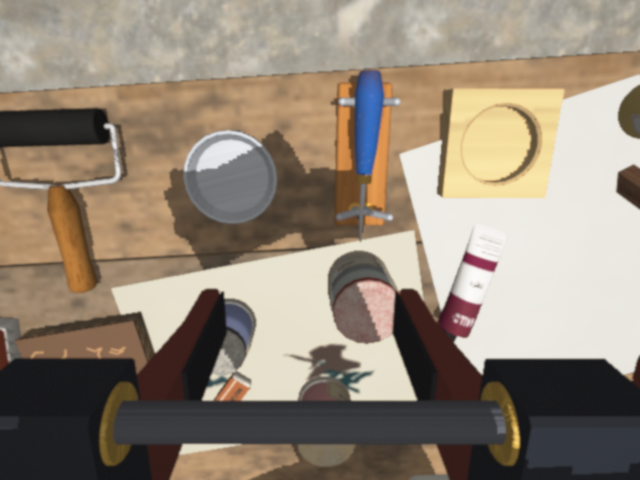

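View pics/s12c.png

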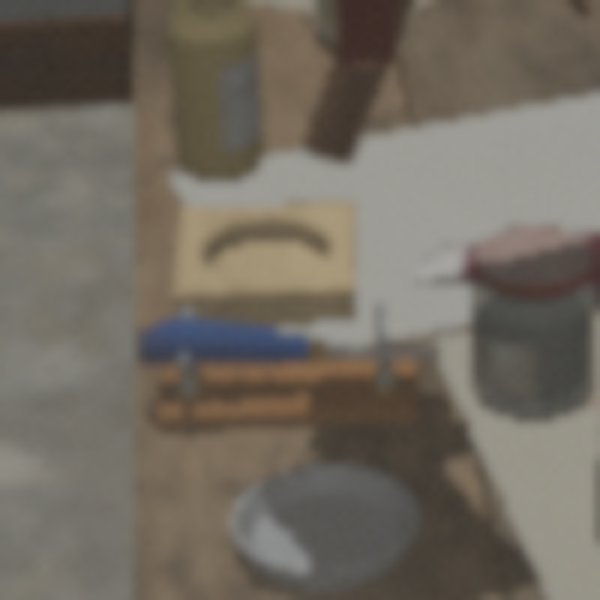

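Emit:
drive_tool([
  {"fingers":1,"travel":[0,5,2],"twist":0},
  {"fingers":1,"travel":[0,10,4],"twist":0},
  {"fingers":1,"travel":[-1,15,4],"twist":0},
  {"fingers":1,"travel":[-2,19,4],"twist":0},
  {"fingers":1,"travel":[-2,21,4],"twist":0},
  {"fingers":1,"travel":[-2,21,4],"twist":0},
  {"fingers":1,"travel":[-2,21,4],"twist":0},
])

```text
time: 21.58
eef_pos: [0.4169, 0.4109, 0.2486]
ee_rot: [-0.546, 1.569, -2.18]
wrist_force: [-0.1, 0.1, 0.5]
gripper_width: 0.0877
```

Run:
```python
from h import *
im,d,C,s=shot("wrist","w13");print(s["eef_pos"],s["q"],np.degrees(s["ee_rot"][2]-s["ee_rot"][0]))
```

```text
[0.41690965 0.410883   0.24862594] [ 7.57997410e-01  3.26426698e-01  1.68594649e+00 -4.25648957e-04
  1.13108324e+00  2.39219116e+00] -93.62200282953509
```

View pics/w13.png

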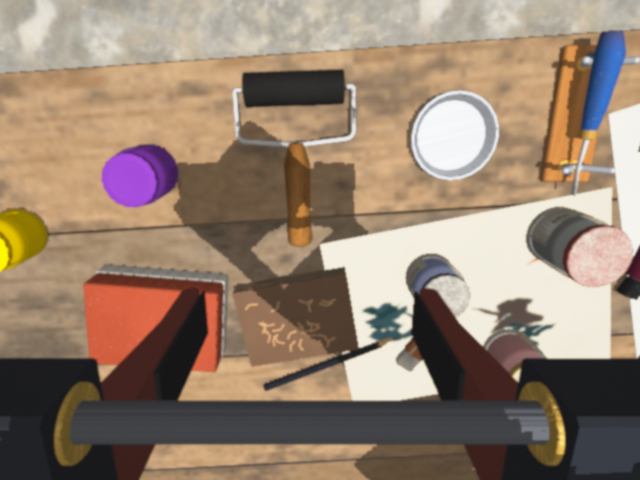

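Run:
```python
from h import *
a=np.load("pics/w13.npz");im=a["im"];C=cam("wrist",dict(eef_pos=a["p"],ee_rot=a["r"]));P=depthpts(C,a["d"])
hsv=cv2.cvtColor(im,cv2.COLOR_BGR2HSV)
m=cv2.inRange(hsv,(0,0,0),(180,255,60));mm=np.zeros_like(m);mm[62:112,235:352]=m[62:112,235:352]
c=max(cv2.findContours(mm,0,1)[0],key=cv2.contourArea)[:,0];r=cv2.minAreaRect(ray(C,c,.018)[:,:2].astype(np.float32));print("roller",r)
m=cv2.inRange(hsv,(5,140,40),(20,255,255));mm=np.zeros_like(m);mm[140:250,280:318]=m[140:250,280:318]
n,l,st,ce=cv2.connectedComponentsWithStats(mm);i=1+st[1:,4].argmax();ys,xs=np.nonzero(l==i);W=ray(C,np.c_[xs,ys],.018)[:,:2].astype(np.float32)
vx,vy,x0,y0=cv2.fitLine(W,2,0,.01,.01).ravel();u=np.array([vx,vy])*np.sign(vx);print("handle",st[i],np.degrees(np.arctan2(u[1],u[0])),x0,y0)
Q=np.array([x0,y0]);t=(W-Q)@u;bt=Q+u*t.min();print("butt",bt,"neck",Q+u*t.max(),"origin by butt",bt+.083*u,"by roller",np.array(r[0])-.068*u)
print("top z handle",[P[v,int(296+(v-145)*.04)].round(4)[2] for v in range(150,240,12)])
print("arms",ray(C,[(237,110),(352,105)],.016))
```

```text
roller ((0.5172846913337708, 0.4167472720146179), (0.08964458853006363, 0.027969753369688988), 88.09917449951172)
handle [ 285  144   26  102 2165] -1.6617292 0.41917962 0.41978902
butt [0.368517   0.42125878] neck [0.46833175 0.41836306] origin by butt [0.45148212 0.41885188] by roller [0.44931328 0.41871918]
top z handle [np.float64(0.03), np.float64(0.0302), np.float64(0.0302), np.float64(0.0282), np.float64(0.0268), np.float64(0.027), np.float64(0.0244), np.float64(0.025)]
arms [[0.50192502 0.46982394 0.016     ]
 [0.49965402 0.36416613 0.016     ]]
```

Emit:
drive_tool([
  {"fingers":0.7,"travel":[1.5,0.5,-4],"twist":1.9},
  {"fingers":0.7,"travel":[2.3,0.8,-9],"twist":1.9},
  {"fingers":0.7,"travel":[2.3,0.8,-14],"twist":1.9},
  {"fingers":0.7,"travel":[2.3,0.8,-18],"twist":1.9},
  {"fingers":0.7,"travel":[2.3,0.8,-21],"twist":1.9},
  {"fingers":0.7,"travel":[2.3,0.8,-23],"twist":1.9},
  {"fingers":0.7,"travel":[2.3,0.8,-24.5],"twist":1.9},
  {"fingers":0.7,"travel":[2.3,0.8,-25.2],"twist":1.9},
  {"fingers":0.7,"travel":[2.3,0.8,-25.2],"twist":1.9},
  {"fingers":0.7,"travel":[2.3,0.8,-25.2],"twist":1.9},
])

```text
time: 22.88
eef_pos: [0.4401, 0.4209, -0.0017]
ee_rot: [2.332, 1.569, 0.732]
wrist_force: [-0.5, -0.3, 0.5]
gripper_width: 0.0616
```

Emit:
drive_tool([
  {"fingers":0.2,"travel":[0,0,0],"twist":0},
  {"fingers":0.1,"travel":[0,0,0],"twist":0},
  {"fingers":0,"travel":[0,0,0],"twist":0},
  {"fingers":0,"travel":[0,0,0],"twist":0},
  {"fingers":0,"travel":[0,0,0],"twist":0},
  {"fingers":0,"travel":[0,0,0],"twist":0},
], force=40)

```text
time: 23.62
eef_pos: [0.4396, 0.4204, -0.0025]
ee_rot: [-2.636, 1.571, 2.048]
wrist_force: [-0.7, -0.3, 0.2]
gripper_width: 0.024
```

Emit:
drive_tool([
  {"fingers":0,"travel":[0,0,1],"twist":0},
  {"fingers":0,"travel":[0,0,3],"twist":0},
  {"fingers":0,"travel":[0,0,6],"twist":0},
  {"fingers":0,"travel":[0,0,10],"twist":0},
  {"fingers":0,"travel":[0,0,15],"twist":0},
  {"fingers":0,"travel":[0,0,20],"twist":0},
  {"fingers":0,"travel":[0,0,25],"twist":0},
  {"fingers":0,"travel":[0,0,30],"twist":0},
  {"fingers":0,"travel":[0,0,35],"twist":0},
  {"fingers":0,"travel":[0,0,37],"twist":0},
  {"fingers":0,"travel":[0,0,37],"twist":0},
])

```text
time: 25.0
eef_pos: [0.4398, 0.4206, 0.3706]
ee_rot: [2.34, 1.566, 0.74]
wrist_force: [0.8, -0.4, -3.4]
gripper_width: 0.0239
```

Run:
```python
from h import *
im,d,C,s=shot("wrist","w14");print(s["eef_pos"],s["gripper_width"],s["q"],np.degrees(s["ee_rot"][2]-s["ee_rot"][0]))
im,d,C,s=shot("side","s14")
```

```text
[0.43982742 0.42062101 0.37055267] 0.023900261108418072 [ 7.43533521e-01  2.60142449e-01  1.49735728e+00 -1.55082298e-05
  1.37928721e+00  2.34330660e+00] -91.66007880989189
```

View pics/w14.png

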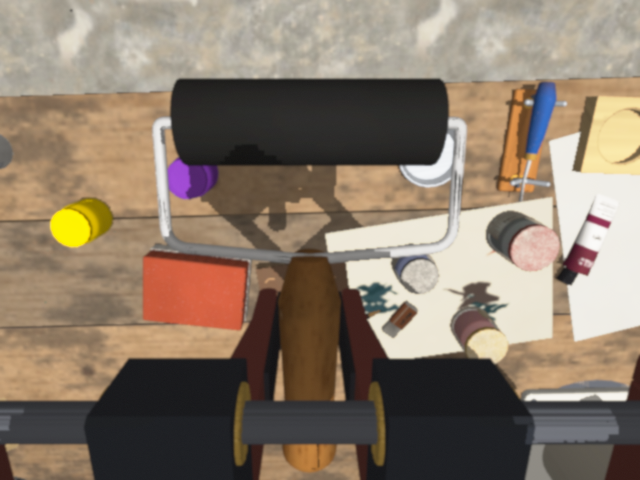

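View pics/s14.png

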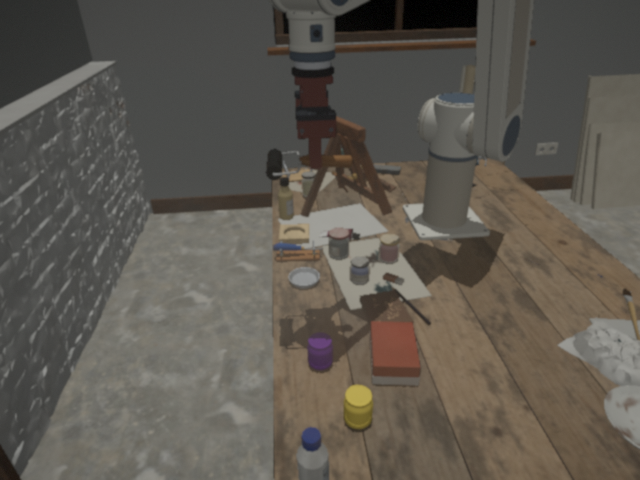

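Run:
```python
from h import *
a=np.load("pics/w14.npz");C=cam("wrist",dict(eef_pos=a["p"],ee_rot=a["r"]));P=depthpts(C,a["d"])
print("rollertop",P[95:150:8,250].round(4).tolist(),P[110,400],"handle",P[270:340:15,308].round(4).tolist(),"cross",P[255,310])
im=cv2.imread("pics/w1.png");cv2.imwrite("pics/w1c.png",cv2.resize(im[155:305,195:370],(800,686),interpolation=cv2.INTER_CUBIC)[:600])
```

```text
rollertop [[0.5273, 0.4352, 0.4001], [0.5249, 0.4352, 0.402], [0.5224, 0.4354, 0.4012], [0.52, 0.4354, 0.4026], [0.5175, 0.4355, 0.4032], [0.515, 0.4358, 0.4021], [0.5122, 0.4364, 0.3993]] [0.52135768 0.38718795 0.40169547] handle [[0.4666, 0.4184, 0.4003], [0.4612, 0.4185, 0.4014], [0.4558, 0.4187, 0.4028], [0.45, 0.4188, 0.4033], [0.444, 0.419, 0.4037]] cross [0.46992096 0.41754555 0.39324003]
```

View pics/w1c.png

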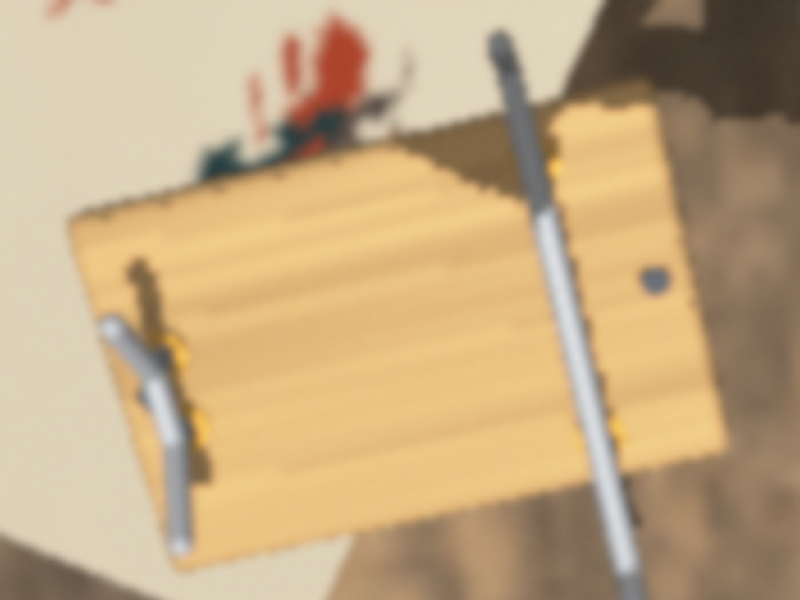

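Run:
```python
from h import *
a=np.load("pics/w1.npz");C=cam("wrist",dict(eef_pos=a["p"],ee_rot=a["r"]));P=depthpts(C,a["d"])
f=lambda p:(195+p[0]/4.571-.4,155+p[1]/4.571-.4)
e=ray(C,[f(p) for p in [(70,218),(652,85),(727,447),(180,571)]],.010)[:,:2]
print(e.round(4));print("c",e.mean(0),[np.linalg.norm(e[i]-e[(i+1)%4]).round(4) for i in range(4)])
for i,j in [(0,1),(3,2)]: print(np.degrees(np.arctan2(*(e[j]-e[i])[::-1])))
for i,j in [(1,2),(0,3)]: print(np.degrees(np.arctan2(*(e[j]-e[i])[::-1]))+90)
b=ray(C,[f((522,130)),f((607,490))],.037)[:,:2];print("bar",b,np.degrees(np.arctan2(*(b[1]-b[0])[::-1]))+90)
print("bar ends",ray(C,[f((500,45)),(335,291)],.05)); print("saddle",ray(C,[f((158,385)),f((175,437))],.028),ray(C,[f((112,328)),f((180,546))],.045))
```

```text
[[ 0.3776 -0.39  ]
 [ 0.5134 -0.3721]
 [ 0.5249 -0.46  ]
 [ 0.3899 -0.4795]]
c [ 0.45144072 -0.42540283] [np.float64(0.137), np.float64(0.0887), np.float64(0.1365), np.float64(0.0903)]
7.517394511226499
8.204495257834157
7.438755905142585
7.814796859147776
bar [[ 0.48371654 -0.37489887]
 [ 0.49514268 -0.45813502]] 7.816360772876294
bar ends [[ 0.48111792 -0.35493571  0.05      ]
 [ 0.50017434 -0.4857314   0.05      ]]
saddle [[ 0.39578798 -0.4266164   0.028     ]
 [ 0.39778141 -0.43933186  0.028     ]] [[ 0.3917226  -0.4079845   0.045     ]
 [ 0.39886606 -0.45948553  0.045     ]]
```

Emit:
drive_tool([
  {"fingers":0,"travel":[1,-3,0],"twist":0},
  {"fingers":0,"travel":[2,-8,0],"twist":0},
  {"fingers":0,"travel":[4,-13,0],"twist":0},
  {"fingers":0,"travel":[6,-18,0],"twist":0},
  {"fingers":0,"travel":[7,-23,0],"twist":0},
  {"fingers":0,"travel":[7,-28,0],"twist":0},
  {"fingers":0,"travel":[7,-33,0],"twist":0},
  {"fingers":0,"travel":[7,-38,0],"twist":0},
  {"fingers":0,"travel":[7,-43,0],"twist":2},
  {"fingers":0,"travel":[7,-48,0],"twist":4},
  {"fingers":0,"travel":[7,-53,0],"twist":6},
  {"fingers":0,"travel":[7,-58,0],"twist":9.4},
])

```text
time: 26.6
eef_pos: [0.5084, -0.161, 0.3658]
ee_rot: [-2.025, 1.568, 2.824]
wrist_force: [0.9, 0.5, -1.8]
gripper_width: 0.0234
```

Emit:
drive_tool([
  {"fingers":0,"travel":[-1,-5,0],"twist":0},
  {"fingers":0,"travel":[-2,-10,0],"twist":0},
  {"fingers":0,"travel":[-4,-15,0],"twist":0},
  {"fingers":0,"travel":[-5,-20,-2],"twist":0},
  {"fingers":0,"travel":[-6,-24,-5],"twist":0},
  {"fingers":0,"travel":[-6.9,-26.7,-9],"twist":0},
  {"fingers":0,"travel":[-6.9,-26.7,-13],"twist":0},
  {"fingers":0,"travel":[-6.9,-26.7,-17],"twist":0},
  {"fingers":0,"travel":[-6.9,-26.7,-21],"twist":0},
  {"fingers":0,"travel":[-6.9,-26.7,-23],"twist":0},
  {"fingers":0,"travel":[-6.9,-26.7,-23],"twist":0},
  {"fingers":0,"travel":[-6.9,-26.7,-23],"twist":0},
])

```text
time: 28.1
eef_pos: [0.4406, -0.4267, 0.1377]
ee_rot: [-2.107, 1.571, 2.741]
wrist_force: [0.7, 0.8, -2.9]
gripper_width: 0.024
```

Run:
```python
from h import *
im,d,C,s=shot("wrist","w15");print(s["eef_pos"],s["gripper_width"],np.degrees(s["ee_rot"][2]-s["ee_rot"][0]))
```

```text
[ 0.44059053 -0.42665363  0.13766122] 0.02397436416072365 277.7418818006799
```

View pics/w15.png

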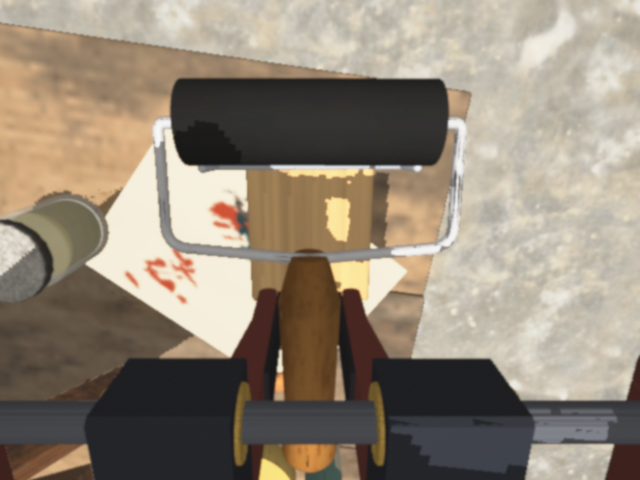

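Emit:
drive_tool([
  {"fingers":0,"travel":[0,0,-3],"twist":0},
  {"fingers":0,"travel":[0,0,-6],"twist":0},
  {"fingers":0,"travel":[0,0,-8.5],"twist":0},
  {"fingers":0,"travel":[0,0,-10],"twist":0},
  {"fingers":0,"travel":[0,0,-11],"twist":0},
  {"fingers":0,"travel":[0,0,-11.4],"twist":0},
  {"fingers":0,"travel":[0,0,-11.4],"twist":0},
])

```text
time: 29.02
eef_pos: [0.4408, -0.4269, 0.0239]
ee_rot: [0.636, 1.57, -0.8]
wrist_force: [0.2, -0.7, -2.6]
gripper_width: 0.024
```

Run:
```python
from h import *
im,d,C,s=shot("side","s16");print(s["eef_pos"],s["wrist_force"]);cv2.imwrite("pics/s16c.png",cv2.resize(im[130:230,250:360],(792,720),interpolation=cv2.INTER_CUBIC)[:600])
```

```text
[ 0.44083343 -0.42686496  0.02386635] [ 0.21822525 -0.73944918 -2.5530215 ]
```

View pics/s16c.png

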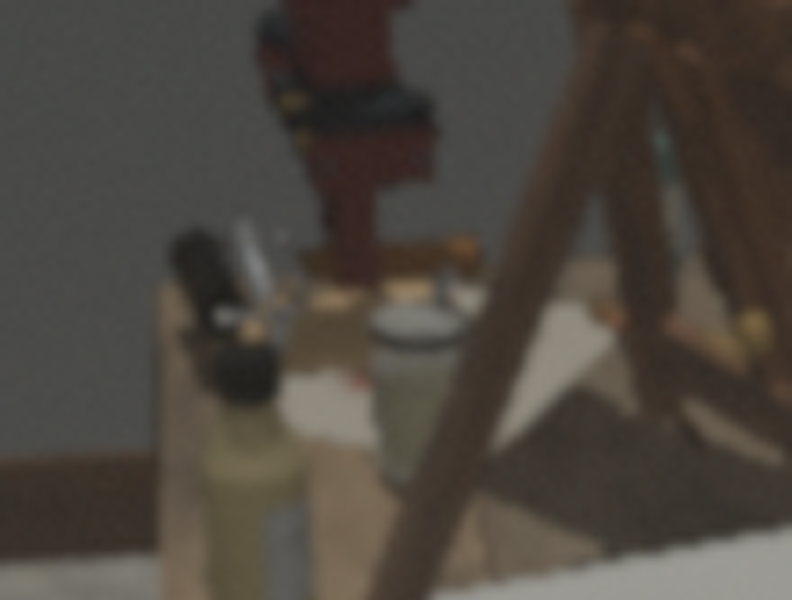

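Almost seated; down another 2 mm and release if contact shows.

Emit:
drive_tool([
  {"fingers":0,"travel":[0,0,-0.1],"twist":0},
  {"fingers":0,"travel":[0,0,-0.2],"twist":0},
  {"fingers":0,"travel":[0,0,-0.2],"twist":0},
])

```text
time: 29.45
eef_pos: [0.4407, -0.4267, 0.0217]
ee_rot: [0.678, 1.57, -0.758]
wrist_force: [0.5, 0.0, -1.7]
gripper_width: 0.0236
```

Emit:
drive_tool([
  {"fingers":0,"travel":[0,0,-0.1],"twist":0},
  {"fingers":0,"travel":[0,0,-0.1],"twist":0},
])

```text
time: 29.7
eef_pos: [0.4409, -0.4268, 0.021]
ee_rot: [0.698, 1.57, -0.738]
wrist_force: [1.0, 0.3, 3.7]
gripper_width: 0.024
```

Contact made; release and lift out.

Emit:
drive_tool([
  {"fingers":0.35,"travel":[0,0,0],"twist":0},
  {"fingers":0.5,"travel":[0,0,0],"twist":0},
  {"fingers":0.5,"travel":[0,0,0],"twist":0},
  {"fingers":0.5,"travel":[0,0,0],"twist":0},
  {"fingers":0.5,"travel":[0,0,1],"twist":0},
  {"fingers":0.5,"travel":[0,0,3],"twist":0},
  {"fingers":0.5,"travel":[0,0,7],"twist":0},
  {"fingers":0.5,"travel":[0,0,12],"twist":0},
  {"fingers":1,"travel":[-3,0,17],"twist":0},
  {"fingers":1,"travel":[-6,0,22],"twist":0},
  {"fingers":1,"travel":[-6,0,24],"twist":0},
  {"fingers":1,"travel":[-6,0,24],"twist":0},
])

```text
time: 31.2
eef_pos: [0.3811, -0.4276, 0.2638]
ee_rot: [0.582, 1.565, -0.854]
wrist_force: [0.3, -0.1, -0.1]
gripper_width: 0.0806
```

Run:
```python
from h import *
im,d,C,s=shot("wrist","w17");print(s["eef_pos"],s["gripper_width"],np.degrees(s["ee_rot"][2]-s["ee_rot"][0]))
P=depthpts(C,d);Q=P.reshape(-1,3)
k=(np.abs(Q[:,0]-.519)<.03)&(np.abs(Q[:,1]+.416)<.06)&(Q[:,2]>.03)&(Q[:,2]<.09);print("roller top z",np.percentile(Q[k,2],[50,90,99]))
k=(np.abs(Q[:,0]-.42)<.04)&(np.abs(Q[:,1]+.43)<.02)&(Q[:,2]>.04)&(Q[:,2]<.09);print("handle top",np.percentile(Q[k,2],[50,90,99]))
```

```text
[ 0.38110815 -0.42755897  0.26384107] 0.08056637062505574 -82.2874844370211
roller top z [0.04908295 0.05199251 0.05319564]
handle top [0.04967732 0.05276682 0.05454584]
```

View pics/w17.png

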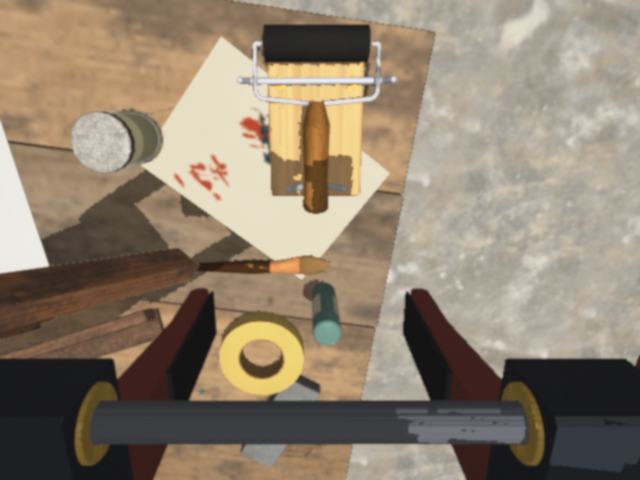

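Emit:
drive_tool([
  {"fingers":1,"travel":[3,3,4],"twist":0},
  {"fingers":1,"travel":[7,7,7],"twist":5},
  {"fingers":1,"travel":[11,11,8],"twist":12},
  {"fingers":1,"travel":[12,16,8],"twist":20},
  {"fingers":1,"travel":[12,21,8],"twist":28},
  {"fingers":1,"travel":[12,26,8],"twist":36},
  {"fingers":1,"travel":[12,31,8],"twist":44},
  {"fingers":1,"travel":[12,36,8],"twist":52},
  {"fingers":1,"travel":[11,41,7],"twist":60},
  {"fingers":1,"travel":[9,46,5],"twist":68},
  {"fingers":1,"travel":[6,51,3],"twist":76},
  {"fingers":1,"travel":[3,56,1],"twist":82},
])

```text
time: 32.75
eef_pos: [0.4088, 0.1349, 0.2687]
ee_rot: [-2.907, 1.569, -2.908]
wrist_force: [0.6, 0.9, 0.1]
gripper_width: 0.0877
```

Emit:
drive_tool([
  {"fingers":1,"travel":[-3,4,-1],"twist":0},
  {"fingers":1,"travel":[-6,8,-2],"twist":0},
  {"fingers":1,"travel":[-8,11,-3],"twist":0},
  {"fingers":1,"travel":[-8.9,13,-4],"twist":0},
  {"fingers":1,"travel":[-8.9,13,-4],"twist":0},
  {"fingers":1,"travel":[-8.9,13,-4],"twist":0},
])

```text
time: 33.5
eef_pos: [0.3215, 0.2629, 0.2301]
ee_rot: [-2.333, 1.569, -2.337]
wrist_force: [-0.2, -0.2, 0.6]
gripper_width: 0.088
```

Run:
```python
from h import *
im,d,C,s=shot("wrist","w18");print(s["eef_pos"],s["q"],np.degrees(s["ee_rot"][2]-s["ee_rot"][0]))
P=depthpts(C,d);Q=P.reshape(-1,3)
k=(np.abs(Q[:,0]-.322)<.04)&(np.abs(Q[:,1]-.287)<.04)&(np.abs(Q[:,2]-.062)<.004);W=Q[k][:,:2].astype(np.float32);print(k.sum(),cv2.minEnclosingCircle(W),W.mean(0))
```

```text
[0.32147165 0.26292985 0.23008286] [ 6.57053530e-01  8.22774673e-02  2.04969372e+00 -2.35841002e-04
  1.01097054e+00  6.61233069e-01] -0.2322864614765684
2592 ((0.3223419487476349, 0.28746092319488525), 0.023822663351893425) [0.3222816  0.28810248]
```

View pics/w18.png

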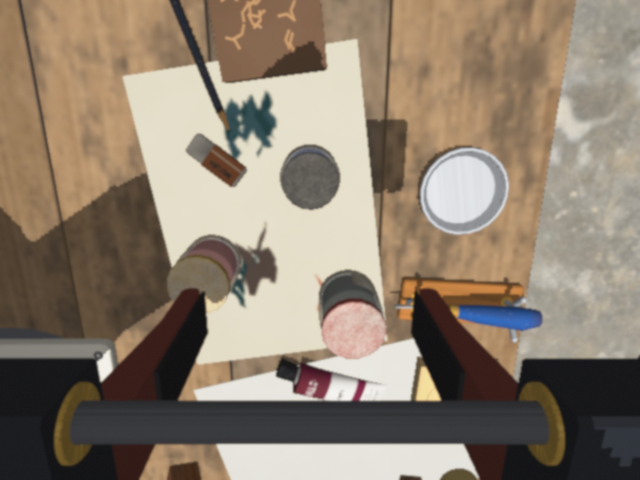

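Emit:
drive_tool([
  {"fingers":1,"travel":[0.1,1.5,-3],"twist":0},
  {"fingers":1,"travel":[0.1,2.5,-7],"twist":0},
  {"fingers":1,"travel":[0.1,2.5,-11],"twist":0},
  {"fingers":1,"travel":[0.1,2.5,-14],"twist":0},
  {"fingers":1,"travel":[0.1,2.5,-17],"twist":0},
  {"fingers":1,"travel":[0.1,2.5,-19.5],"twist":0},
  {"fingers":1,"travel":[0.1,2.5,-21],"twist":0},
  {"fingers":1,"travel":[0.1,2.5,-21.7],"twist":0},
  {"fingers":1,"travel":[0.1,2.5,-21.7],"twist":0},
  {"fingers":1,"travel":[0.1,2.5,-21.7],"twist":0},
])

```text
time: 34.8
eef_pos: [0.3231, 0.2887, 0.0141]
ee_rot: [0.702, 1.569, 0.697]
wrist_force: [0.7, 0.0, 0.1]
gripper_width: 0.0877
```

Emit:
drive_tool([
  {"fingers":0.62,"travel":[0,0,0],"twist":0},
  {"fingers":0.5,"travel":[0,0,0],"twist":0},
  {"fingers":0.4,"travel":[0,0,0],"twist":0},
  {"fingers":0.4,"travel":[0,0,0],"twist":0},
  {"fingers":0.4,"travel":[0,0,0],"twist":0},
], force=30)

```text
time: 35.42
eef_pos: [0.3225, 0.2884, 0.0135]
ee_rot: [-3.081, 1.571, -3.085]
wrist_force: [-0.6, 0.4, 2.6]
gripper_width: 0.0509
```

Run:
```python
from h import *
im,d,C,s=shot("wrist","w19");print(s["eef_pos"],s["gripper_width"],s["wrist_force"])
```

```text
[0.32253394 0.28840219 0.01353544] 0.050894993987137316 [-0.5541945   0.43020202  2.55907074]
```

View pics/w19.png

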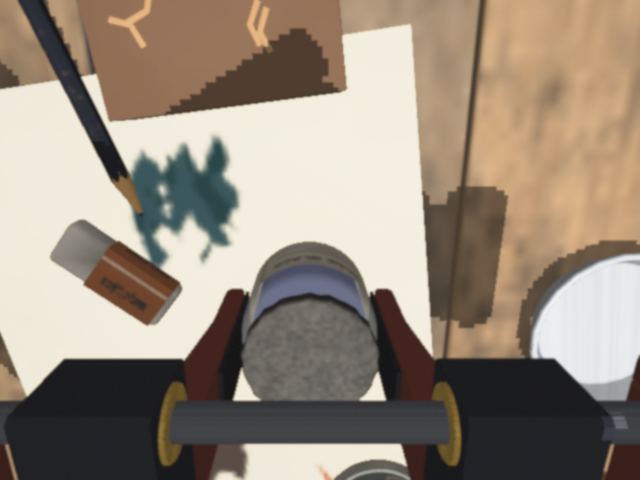

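Emit:
drive_tool([
  {"fingers":0.4,"travel":[0,0,1],"twist":0},
  {"fingers":0.4,"travel":[0,0,3],"twist":0},
  {"fingers":0.4,"travel":[0,0,7],"twist":0},
  {"fingers":0.4,"travel":[0,0,11],"twist":0},
  {"fingers":0.4,"travel":[1,-1,15],"twist":0},
  {"fingers":0.4,"travel":[3,-4,17],"twist":0},
  {"fingers":0.4,"travel":[6,-8,17],"twist":0},
  {"fingers":0.4,"travel":[9,-13,17],"twist":0},
  {"fingers":0.4,"travel":[12,-18,17],"twist":0},
  {"fingers":0.4,"travel":[14,-22,17],"twist":0},
  {"fingers":0.4,"travel":[15.5,-24.5,17],"twist":0},
  {"fingers":0.4,"travel":[15.9,-24.9,17],"twist":0},
])

```text
time: 36.98
eef_pos: [0.482, 0.038, 0.1838]
ee_rot: [-0.061, 1.571, -0.069]
wrist_force: [-0.4, 0.8, -1.5]
gripper_width: 0.0507
```

Emit:
drive_tool([
  {"fingers":0.4,"travel":[0,0,0],"twist":0},
  {"fingers":0.4,"travel":[0,0,-3],"twist":0},
  {"fingers":0.4,"travel":[0,0,-7],"twist":0},
  {"fingers":0.4,"travel":[0,0,-10],"twist":0},
  {"fingers":0.4,"travel":[0,0,-12],"twist":0},
  {"fingers":0.4,"travel":[0,0,-12],"twist":0},
  {"fingers":0.4,"travel":[0,0,-12],"twist":0},
])

```text
time: 37.85
eef_pos: [0.4818, 0.0401, 0.0642]
ee_rot: [0.171, 1.57, 0.168]
wrist_force: [0.5, 0.7, -1.0]
gripper_width: 0.0509
```

Run:
```python
from h import *
im,d,C,s=shot("wrist","w20");print(s["eef_pos"],s["gripper_width"],s["wrist_force"])
im,d,C,s=shot("side","s20");cv2.imwrite("pics/s20c.png",cv2.resize(im[160:270,250:360],(600,600),interpolation=cv2.INTER_CUBIC))
```

```text
[0.48178284 0.04007168 0.06419816] 0.05088585885324986 [ 0.49600341  0.69387655 -1.03321627]
```

View pics/w20.png

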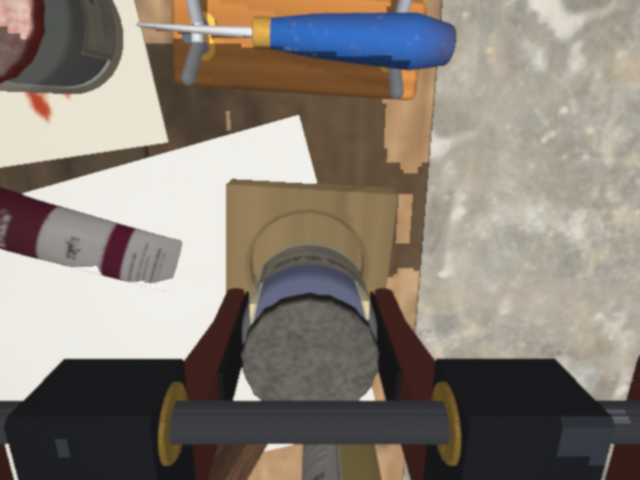

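View pics/s20c.png

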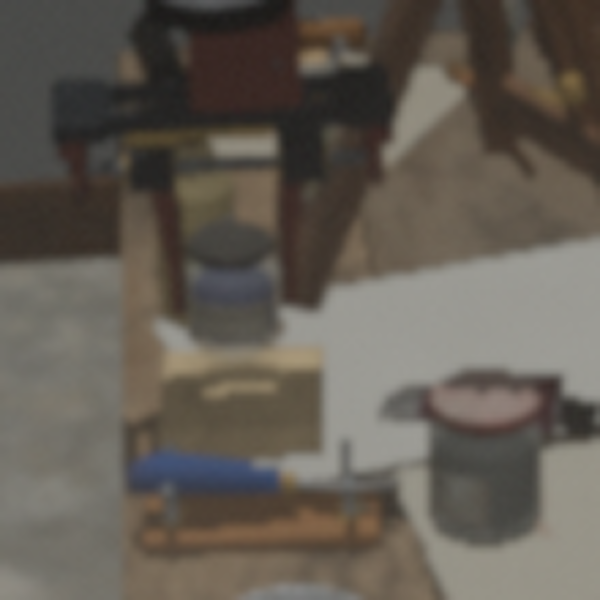

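Run:
```python
from h import *
a=np.load("pics/w20.npz");C=cam("wrist",dict(eef_pos=a["p"],ee_rot=a["r"]))
print(ray(C,[(308,211),(249,255),(369,255),(229,181),(396,189)],.02).round(4))
im=cv2.imread("pics/w20.png");cv2.imwrite("pics/w20c.png",cv2.resize(im[170:300,215:405],(800,547),interpolation=cv2.INTER_CUBIC))
```

```text
[[0.4813 0.0696 0.02  ]
 [0.449  0.0451 0.02  ]
 [0.5145 0.0449 0.02  ]
 [0.4405 0.0857 0.02  ]
 [0.5271 0.0812 0.02  ]]
```

View pics/w20c.png

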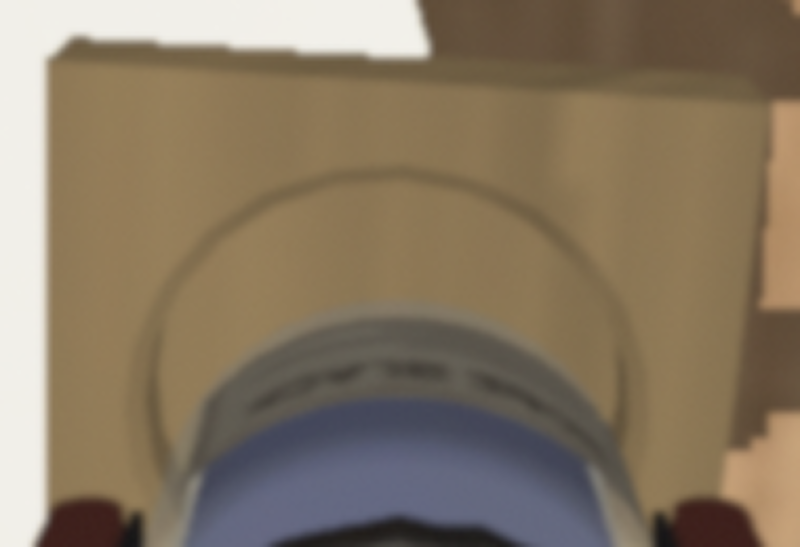

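Emit:
drive_tool([
  {"fingers":0.4,"travel":[-0.1,-0.2,-1],"twist":0},
  {"fingers":0.4,"travel":[-0.1,-0.2,-2.5],"twist":0},
  {"fingers":0.4,"travel":[-0.1,-0.2,-3.5],"twist":0},
  {"fingers":0.4,"travel":[-0.1,-0.2,-4.2],"twist":0},
  {"fingers":0.4,"travel":[-0.1,-0.2,-4.5],"twist":0},
  {"fingers":0.4,"travel":[-0.1,-0.2,-4.5],"twist":0},
])

```text
time: 38.7
eef_pos: [0.4799, 0.0373, 0.0192]
ee_rot: [-3.052, 1.569, -3.056]
wrist_force: [-5.7, -0.5, 17.1]
gripper_width: 0.0504
```

Emit:
drive_tool([
  {"fingers":0.4,"travel":[0,0,0.1],"twist":0},
  {"fingers":0.65,"travel":[0,0,0.1],"twist":0},
  {"fingers":0.8,"travel":[0,0,0.1],"twist":0},
  {"fingers":0.8,"travel":[0,0,0.1],"twist":0},
  {"fingers":0.8,"travel":[0,0,0.1],"twist":0},
  {"fingers":0.8,"travel":[0,0,1],"twist":0},
  {"fingers":0.9,"travel":[0,0,3],"twist":0},
  {"fingers":1,"travel":[0,0,7],"twist":0},
  {"fingers":1,"travel":[0,0,12],"twist":0},
  {"fingers":1,"travel":[0,0,17],"twist":0},
  {"fingers":1,"travel":[0,-3,21],"twist":0},
  {"fingers":1,"travel":[0,-3,21],"twist":0},
])

```text
time: 40.2
eef_pos: [0.4825, 0.0064, 0.2321]
ee_rot: [-0.035, 1.564, -0.041]
wrist_force: [0.0, 0.0, 0.1]
gripper_width: 0.0878
```

Run:
```python
from h import *
im,d,C,s=shot("wrist","w21");print(s["eef_pos"],s["gripper_width"],s["wrist_force"],np.degrees(s["ee_rot"][2]-s["ee_rot"][0]))
P=depthpts(C,d);Q=P.reshape(-1,3)
k=(np.abs(Q[:,0]-.481)<.04)&(np.abs(Q[:,1]-.038)<.04)&(Q[:,2]>.06)&(Q[:,2]<.075);W=Q[k][:,:2].astype(np.float32);print(k.sum(),cv2.minEnclosingCircle(W),np.percentile(Q[k,2],[5,50,95]))
k=(np.abs(Q[:,0]-.5)<.04)&(np.abs(Q[:,1]+.09)<.04)&(np.abs(Q[:,2]-.139)<.004);W=Q[k][:,:2].astype(np.float32);print("cap",k.sum(),cv2.minEnclosingCircle(W))
```

```text
[0.48252168 0.00637212 0.23210112] 0.08778005346852967 [0.00457039 0.01197399 0.12605904] -0.3491242833446353
2702 ((0.4813612401485443, 0.03637327998876572), 0.02379320003092289) [0.0669856  0.06827863 0.06950975]
cap 1078 ((0.5007025599479675, -0.09204073995351791), 0.014544242061674595)
```

View pics/w21.png

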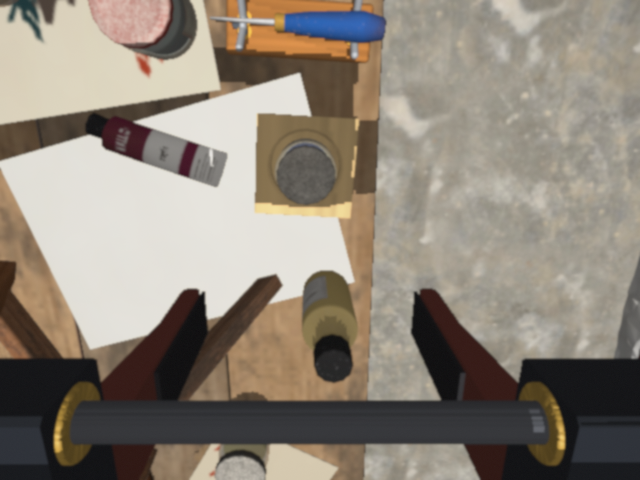

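Emit:
drive_tool([
  {"fingers":1,"travel":[0.5,-2,0],"twist":-10},
  {"fingers":1,"travel":[1,-4,0],"twist":-20},
  {"fingers":1,"travel":[1.8,-6,0],"twist":-30},
  {"fingers":1,"travel":[1.8,-8,0],"twist":-40},
  {"fingers":1,"travel":[1.8,-9.9,0],"twist":-50},
  {"fingers":1,"travel":[1.8,-9.9,0],"twist":-60},
  {"fingers":1,"travel":[1.8,-9.9,0],"twist":-70},
  {"fingers":1,"travel":[1.8,-9.9,0],"twist":-80},
  {"fingers":1,"travel":[1.8,-9.9,0],"twist":-90},
  {"fingers":1,"travel":[1.8,-9.9,0],"twist":-90},
  {"fingers":1,"travel":[1.8,-9.9,-3],"twist":-90},
  {"fingers":1,"travel":[1.8,-9.9,-5],"twist":-90},
])

```text
time: 41.75
eef_pos: [0.4976, -0.091, 0.1767]
ee_rot: [-1.824, 1.569, 2.888]
wrist_force: [0.2, -0.1, -0.9]
gripper_width: 0.0874
```

Run:
```python
from h import *
im,d,C,s=shot("wrist","w22");print(s["eef_pos"],s["q"],np.degrees(s["ee_rot"][2]-s["ee_rot"][0]))
P=depthpts(C,d);Q=P.reshape(-1,3)
k=(np.abs(Q[:,0]-.5)<.04)&(np.abs(Q[:,1]+.09)<.04)&(np.abs(Q[:,2]-.139)<.004);W=Q[k][:,:2].astype(np.float32);print("cap",k.sum(),cv2.minEnclosingCircle(W) if k.any() else 0)
```

```text
[ 0.49763587 -0.09104218  0.17672231] [-2.04539866e-01  2.99285490e-01  1.91783715e+00  1.32015069e-04
  9.26627051e-01  1.36610108e+00] 270.0043537029446
cap 2078 ((0.5005820989608765, -0.0927419662475586), 0.014584020711481571)
```

View pics/w22.png

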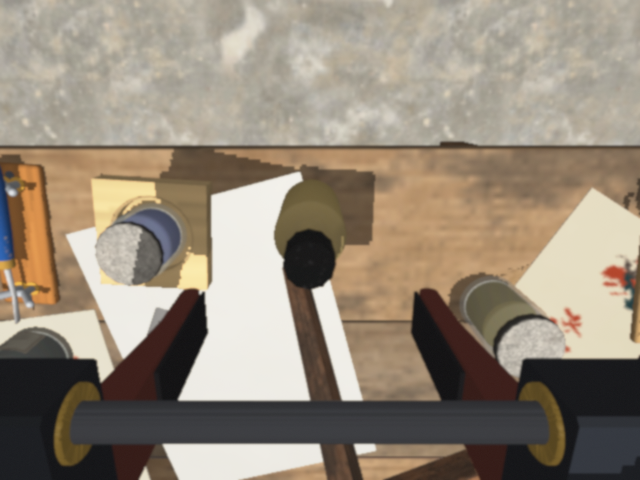

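Emit:
drive_tool([
  {"fingers":1,"travel":[0.3,-0.1,-2],"twist":0},
  {"fingers":1,"travel":[0.3,-0.1,-5],"twist":0},
  {"fingers":1,"travel":[0.3,-0.1,-8],"twist":0},
  {"fingers":1,"travel":[0.3,-0.1,-10],"twist":0},
  {"fingers":1,"travel":[0.3,-0.1,-10.9],"twist":0},
  {"fingers":1,"travel":[0.3,-0.1,-10.9],"twist":0},
  {"fingers":0.6,"travel":[0.3,-0.1,-10.9],"twist":0},
  {"fingers":0.4,"travel":[0.3,-0.1,-10.9],"twist":0},
  {"fingers":0.4,"travel":[0.3,-0.1,-10.9],"twist":0},
  {"fingers":0.4,"travel":[0.3,-0.1,-10.9],"twist":0},
  {"fingers":0.4,"travel":[0.3,-0.1,-10.9],"twist":0},
], force=25)

```text
time: 43.18
eef_pos: [0.5017, -0.0926, 0.0697]
ee_rot: [1.609, 1.57, 0.034]
wrist_force: [0.4, 1.2, 1.3]
gripper_width: 0.0469
```

Run:
```python
from h import *
im,d,C,s=shot("wrist","w23");print(s["eef_pos"],s["gripper_width"],s["wrist_force"])
```

```text
[ 0.50173784 -0.09261275  0.06965878] 0.0469013125316274 [0.3817039  1.23812575 1.31961196]
```

View pics/w23.png

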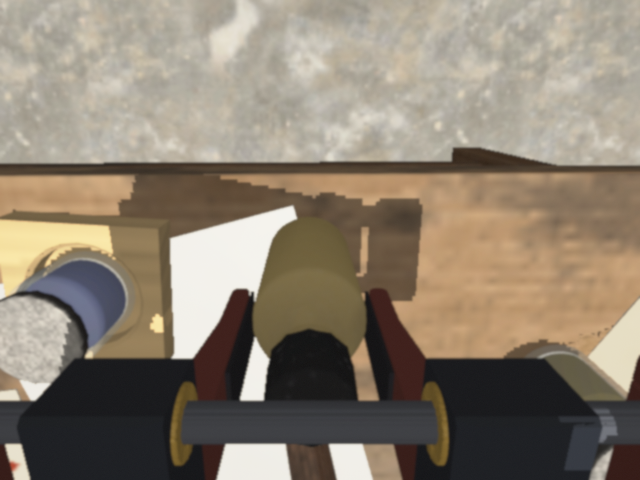

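Emit:
drive_tool([
  {"fingers":0.4,"travel":[0,0,1],"twist":0},
  {"fingers":0.4,"travel":[0,0,3],"twist":0},
  {"fingers":0.4,"travel":[0,0,6],"twist":0},
  {"fingers":0.4,"travel":[0,0,10],"twist":0},
  {"fingers":0.4,"travel":[0,1,13],"twist":0},
  {"fingers":0.4,"travel":[0,4,14],"twist":0},
  {"fingers":0.4,"travel":[0,8,14],"twist":0},
  {"fingers":0.4,"travel":[0,13,14],"twist":0},
  {"fingers":0.4,"travel":[-1,18,14],"twist":0},
  {"fingers":0.4,"travel":[-2,23,14],"twist":0},
  {"fingers":0.4,"travel":[-3,28,14],"twist":0},
  {"fingers":0.4,"travel":[-3.5,32,14],"twist":0},
])

```text
time: 44.72
eef_pos: [0.4657, 0.2291, 0.21]
ee_rot: [2.436, 1.571, 0.861]
wrist_force: [0.4, -0.7, -0.8]
gripper_width: 0.0467
```

Emit:
drive_tool([
  {"fingers":0.4,"travel":[-0.1,3,0],"twist":0},
  {"fingers":0.4,"travel":[-0.1,4.2,-1],"twist":0},
  {"fingers":0.4,"travel":[-0.1,4.3,-4],"twist":0},
  {"fingers":0.4,"travel":[-0.1,4.3,-7],"twist":0},
  {"fingers":0.4,"travel":[-0.1,4.3,-9.5],"twist":0},
  {"fingers":0.4,"travel":[-0.1,4.3,-10],"twist":0},
  {"fingers":0.4,"travel":[-0.1,4.3,-10],"twist":0},
])

```text
time: 45.6
eef_pos: [0.4656, 0.2699, 0.1095]
ee_rot: [-0.947, 1.57, -2.523]
wrist_force: [-0.5, -0.6, -2.1]
gripper_width: 0.0464
```

Run:
```python
from h import *
im,d,C,s=shot("wrist","w24");print(s["eef_pos"],s["gripper_width"],s["wrist_force"])
```

```text
[0.46564923 0.26990836 0.10947755] 0.046400208587394534 [-0.49767971 -0.61751187 -2.09074941]
```

View pics/w24.png

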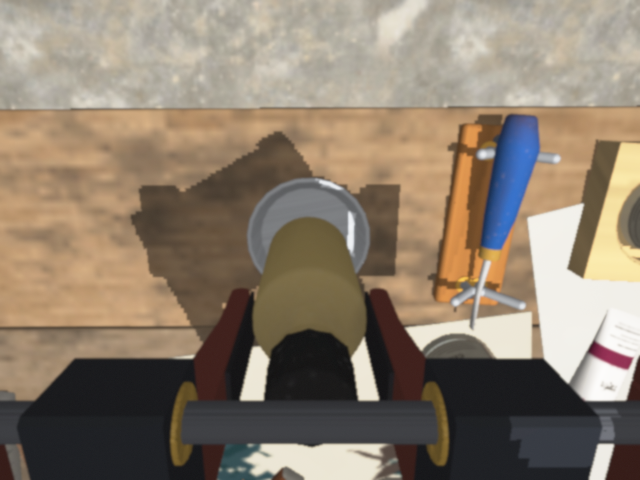

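Run:
```python
from h import *
a=np.load("pics/w24.npz");C=cam("wrist",dict(eef_pos=a["p"],ee_rot=a["r"]))
print(ray(C,[(309,178.5),(248,235),(370,235)],.013).round(4))
```

```text
[[0.5056 0.268  0.013 ]
 [0.468  0.3089 0.013 ]
 [0.4676 0.2274 0.013 ]]
```

Emit:
drive_tool([
  {"fingers":0.4,"travel":[0,0,-1],"twist":0},
  {"fingers":0.4,"travel":[0,0,-2],"twist":0},
  {"fingers":0.4,"travel":[0,0,-2],"twist":0},
])

```text
time: 46.02
eef_pos: [0.465, 0.2701, 0.0886]
ee_rot: [-1.075, 1.569, -2.65]
wrist_force: [0.0, -0.1, -1.2]
gripper_width: 0.046
```

Emit:
drive_tool([
  {"fingers":0.4,"travel":[0,-0.1,-0.6],"twist":0},
  {"fingers":0.4,"travel":[0,-0.1,-1.1],"twist":0},
  {"fingers":0.4,"travel":[0,-0.1,-1.4],"twist":0},
  {"fingers":0.4,"travel":[0,-0.1,-1.4],"twist":0},
])

```text
time: 46.52
eef_pos: [0.4654, 0.2693, 0.0752]
ee_rot: [-1.086, 1.57, -2.661]
wrist_force: [-0.7, -0.3, -0.6]
gripper_width: 0.0463
```

Emit:
drive_tool([
  {"fingers":0.4,"travel":[0,0,-0.1],"twist":0},
  {"fingers":0.4,"travel":[0,0,-0.2],"twist":0},
  {"fingers":0.4,"travel":[0,0,-0.2],"twist":0},
])

```text
time: 46.9
eef_pos: [0.4658, 0.2695, 0.0737]
ee_rot: [2.008, 1.57, 0.433]
wrist_force: [-0.1, 0.3, 1.2]
gripper_width: 0.0466
```

Touching the floor of the dish; release and go up.

Emit:
drive_tool([
  {"fingers":0.6,"travel":[0,0,0],"twist":0},
  {"fingers":0.8,"travel":[0,0,0],"twist":0},
  {"fingers":1,"travel":[0,0,0],"twist":0},
  {"fingers":1,"travel":[0,0,0],"twist":0},
  {"fingers":1,"travel":[0,0,1],"twist":0},
  {"fingers":1,"travel":[0,0,4],"twist":0},
  {"fingers":1,"travel":[0,0,8],"twist":0},
  {"fingers":1,"travel":[0,0,13],"twist":0},
  {"fingers":1,"travel":[-3,0,18],"twist":0},
  {"fingers":1,"travel":[-8,0,21],"twist":0},
  {"fingers":1,"travel":[-8,0,21],"twist":0},
  {"fingers":1,"travel":[-8,0,21],"twist":0},
])

```text
time: 48.4
eef_pos: [0.3858, 0.2695, 0.2839]
ee_rot: [2.008, 1.569, 0.433]
wrist_force: [-0.1, 0.2, 0.8]
gripper_width: 0.088
```

Run:
```python
from h import *
im,d,C,s=shot("wrist","w25");print(s["eef_pos"],s["time"])
P=depthpts(C,d);Q=P.reshape(-1,3)
for n,x,y,z0,z1 in [("cap",.4655,.27,.135,.15),("ink",.481,.038,.06,.075)]:
    k=(np.abs(Q[:,0]-x)<.04)&(np.abs(Q[:,1]-y)<.04)&(Q[:,2]>z0)&(Q[:,2]<z1);print(n,k.sum(),cv2.minEnclosingCircle(Q[k][:,:2].astype(np.float32)) if k.any() else 0,np.median(Q[k,2]))
im,d,C,s=shot("side","s25");im2,d,C,s=shot("top","t25")
P=depthpts(C,d);Q=P.reshape(-1,3)
k=(np.abs(Q[:,0]-.415)<.04)&(np.abs(Q[:,1]+.25)<.04)&(Q[:,2]>.07)&(Q[:,2]<.1);print("cream",Q[k].mean(0))
k=(np.abs(Q[:,0]-.361)<.04)&(np.abs(Q[:,1]-.161)<.04)&(Q[:,2]>.07)&(Q[:,2]<.1);print("grey",k.sum(),Q[k].mean(0))
cv2.imwrite("pics/t25c.png",cv2.resize(im2[190:300,220:510],(800,303),interpolation=cv2.INTER_CUBIC))
cv2.imwrite("pics/s25c.png",cv2.resize(im[150:300,260:410],(600,600),interpolation=cv2.INTER_CUBIC))
```

```text
[0.38580303 0.26947605 0.28391684] 48.4
cap 1249 ((0.46447715163230896, 0.2691892683506012), 0.014315824955701828) 0.14309172449737506
ink 2554 ((0.4810470640659332, 0.03622770309448242), 0.024132801219820976) 0.06813737011911913
cream [ 0.41294728 -0.24899722  0.0823958 ]
grey 0 [nan nan nan]<stdin>:9: RuntimeWarning: Mean of empty slice.
  ret = um.true_divide(
```

View pics/t25c.png

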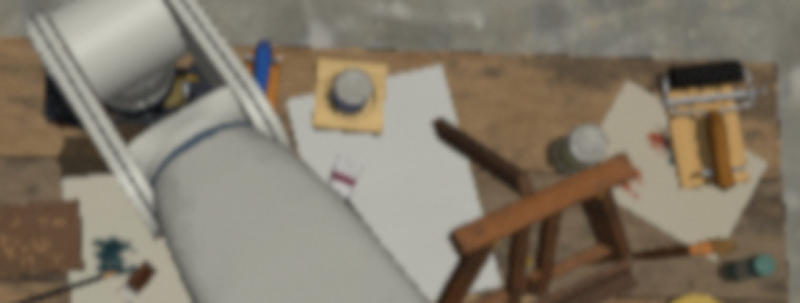

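View pics/s25c.png

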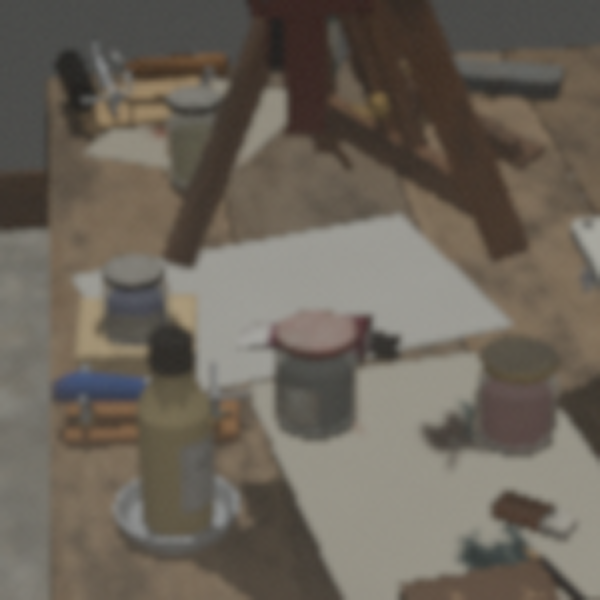

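View pics/w25.png

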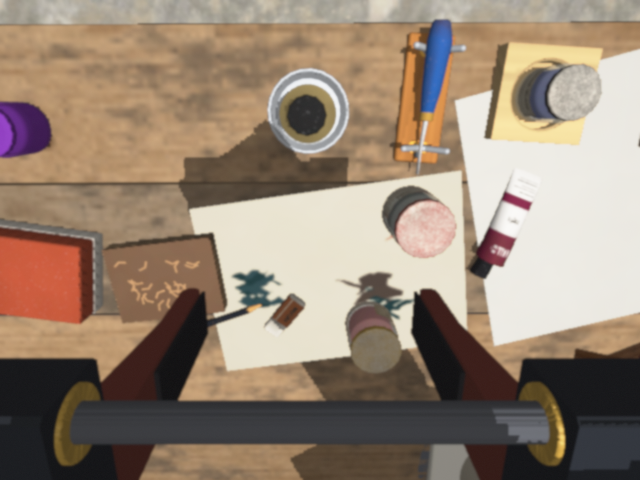

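Run:
```python
from h import *
for n in("top0","t25"):
    a=np.load(f"pics/{n}.npz");Q=depthpts(cam("top"),a["d"]).reshape(-1,3)
    k=(np.abs(Q[:,0]-.415)<.04)&(np.abs(Q[:,1]+.25)<.04)&(Q[:,2]>.07)&(Q[:,2]<.1);print(n,Q[k].mean(0))
for n in ("w18","w25","w13"):
    a=np.load(f"pics/{n}.npz");C=cam("wrist",dict(eef_pos=a["p"],ee_rot=a["r"]));Q=depthpts(C,a["d"]).reshape(-1,3)
    k=(np.abs(Q[:,0]-.361)<.04)&(np.abs(Q[:,1]-.161)<.04)&(np.abs(Q[:,2]-.077)<.004);print(n,k.sum(),cv2.minEnclosingCircle(Q[k][:,:2].astype(np.float32)))
a=np.load("pics/w25.npz");C=cam("wrist",dict(eef_pos=a["p"],ee_rot=a["r"]));P=depthpts(C,a["d"])
hsv=cv2.cvtColor(a["im"],cv2.COLOR_BGR2HSV);m=cv2.inRange(hsv,(100,110,30),(130,255,255));m[:,:415]=0;m[:,460:]=0;m[130:]=0
Q=P[m>0]
yg=(Q[:,:2]-[.4759,.1521])@[np.cos(-.063),np.sin(-.063)]
for y in range(-9,72,8):
    k=np.abs(yg*1e3-y)<4
    if k.sum()>4: print(y,np.percentile(Q[k,2],90).round(4)-.024,np.median(Q[k,1]).round(4))
```

```text
top0 [ 0.4130632  -0.24895209  0.0824309 ]
t25 [ 0.41294728 -0.24899722  0.0823958 ]
w18 3005 ((0.3620198667049408, 0.16046206653118134), 0.02937084436416626)
w25 2784 ((0.3596271574497223, 0.1577949970960617), 0.02927691861987114)
w13 3215 ((0.35923507809638977, 0.15889239311218262), 0.0297074131667614)
-9 0.013699999999999997 0.1545
-1 0.015199999999999998 0.1547
7 0.017599999999999998 0.1545
15 0.0187 0.1542
23 0.0201 0.1533
31 0.0211 0.1532
39 0.022399999999999996 0.1522
47 0.023399999999999997 0.152
55 0.0232 0.1513
63 0.0206 0.1513
```

Run:
```python
from bench import ticket
print(ticket.sign_off())
```

```text
the job is handed in; nothing more can be done
None
```

The linocut kit is back in its holders, done in the order asked: gouge, brayer, ink jar, bottle. I handed the job in at about 48.6 s of the 118 s. The gripper was open and clear of everything.

**Last checks**
- **Gouge:** it lies across both saddles and is level. Its height profile matches the one it had on the table, with a uniform offset of about 2 mm.
- **Brayer:** it sits on the bar and in the saddle. The roller's top is at about 53 mm, so its underside hangs about 23 mm above the table (25 mm expected).
- **Ink jar:** it stands upright in the well, lid at 68 mm as expected.
- **Bottle:** it stands upright in the dish, cap top at 143 mm as expected, centred to within about 2 mm.
- **Bystanders:** the cream jar reads within 0.2 mm of where it started. The grey jar's readings differ by about 3 mm between wrist views, which is about the calibration error, so I see no sign that it moved.

**What went wrong or disagreed**
- **Fingertip position:** the camera showed the fingertips about 10 mm above the TCP, where `ctrl.tip_reach` puts them 17 mm below. The first two gouge grasps closed above the handle because of this, without moving it. I worked from the camera after that.
- **Gouge regrip:** my first hold on the gouge was too near the end of the handle. I set it down on the table and gripped it again before placing it.
- **Contact forces:** setting things down read up to about 17 N at the wrist.

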